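Load the reagent bay and hold its light shutter half closed

TASK

Load the reagent bay: stand the brown bottle, the white bottle and the cartridge with the yellow fin upright in its tray, the brown bottle in the row next to the white housing beside the brown bottle already there, the other two in the outer row; set them down, do not drop them or tip any over, and leave everything else on the bench where it is. Once all are in and released, slide the sprung shutter by its orange handle from fully open to half-way, its white front edge in line with the green marks on the rails, so that the brown row is shaded and the outer row stays open for priming. Finish while still holding the shutter there against its spring.

Things in the scene. Friction and masses are not known exactly. Their poses are not given: they have to be found in the camera images.
- bay: Reagent bay, a fixed bench unit, grey base 204 x 290 mm. Origin: on the bench under the centre of its open tray; x points across the bay (away from the robot at yaw 0), y along its rails towards the white housing (which begins at y = 71 mm), z up. Two rails along y at x = +-80 to 98 mm, tops 104 mm above the bench, on posts at y = -67 mm; the space between rails and tray rim is open.
- tray_in (a point): Centre of the inner floor of the bay's blue-grey tray, 16 mm above the bench; axes as the bay's. Inside 112 x 112 mm, no dividers, walls 4 mm thick, rim 36 mm above this floor. It takes four containers two by two, square to the walls, centred at x = +-28, y = +-28 mm with about 4 mm to spare all round. Row y = +28 is next to the housing, row y = -28 is the outer row.
- brown_bottle: Loose round brown bottle with black cap, 72 mm high. Origin: centre of its underside, z up. Body 48 mm diameter up to 46 mm, cap 28 mm diameter from 48 to 72 mm. About 0.1 kg. Stands on the bench on the right.
- white_bottle: Loose square white bottle with round blue cap; origin at the centre of its underside, x and y along its sides. Body 48 x 48 mm up to 46 mm, cap 28 mm diameter from 48 to 72 mm. About 0.1 kg. On the bench on the right.
- cartridge: Loose pale blue square cartridge with a yellow grip fin on top; origin at the centre of its underside, x and y along its sides. Body 48 x 48 mm up to 46 mm; fin from 46 to 72 mm, 14 mm thick along x and 40 mm long along y. About 0.1 kg. On the bench on the right.
- stored_bottle: Square brown bottle with round black cap, same sizes as the white one (cap 28 mm diameter, 48 to 72 mm high), already standing in the tray in the row next to the housing, at the far (x = +28 mm) place. It stays there.
- shutter (a joint): Slide of the bay's dark shutter, m: 0 = fully open (spring home, parked over the housing), growing as it slides along the bay's -y over the tray; 0.065 = half; 0.130 = closed. The spring pulls it back open: 3 N at 0, rising 80 N/m (about 8 N at half); let go, it runs back. Plate 176 x 140 x 4 mm, underside 96 mm above the bench, 8 mm clear of containers seated in the tray.
- shutter_grip (a point): Middle of the top of the orange upright handle on the shutter, 136 mm above the bench. The handle is 12 mm thick along the bay's y, 60 mm long along the bay's x and stands 36 mm above the plate, 50 mm behind the plate's front edge. Axes as the bay's.
- shutter_edge (a point): Middle of the shutter's front edge (white line), top of plate, 100 mm above the bench; at bay y = +65 mm when open, 0 at half. Axes as the bay's.
- half_mark (a point): Midpoint between the two green half-way marks on the rails, above the centre of the tray (bay x = y = 0), 104 mm above the bench.
- tube_rack: Bystander, leave alone: white rack of purple-capped tubes, 30 x 200 mm, 104 mm high, far right. Origin on its underside.
- tube_rack_left: Bystander, leave alone: white rack of purple-capped tubes, 30 x 200 mm, 104 mm high, left. Origin on its underside.
- tip_box: Bystander, leave alone: blue pipette tip box 82 x 122 x 65 mm, far right. Origin on its underside.
- wash_bottle: Bystander, leave alone: tall white bottle with red cap, 66 mm diameter, 170 mm high, far left. Origin on its underside.
- beaker: Bystander, leave alone: open glass beaker, 72 mm diameter, 85 mm high, left. Origin on its underside.
- scanner: Bystander, leave alone: hand-held bar code reader, about 180 mm long, 46 mm high, left. Origin on its underside.
- marker: Bystander, leave alone: marker pen 105 mm long, 13 mm thick, on the green mat. Origin on its underside.

How it is judged:
By the outcome, as a careful person would: the job done as asked, in the order asked, and still so for the second after the job is handed in, while the arm keeps its last pose, push and grip.
It also fails if it takes over 72 s, if anything falls off the work surface, if the arm or the gripper's body presses on something with over 40 N, if the wrist force passes 120 N, or if a joint passes its speed limit or range.

ROBOT

A 7-joint arm with a two-finger parallel gripper is mounted at the origin on the work surface. World frame = base frame: x ahead of the robot, y to its left, z up, the work surface at z = 0. Lengths are in m, angles in rad, forces in N, time in s.
With the tool pointing down it reaches from about 0.425 to 0.875 m from the base axis. Payload 4.7 kg.
Tool frame: the origin (TCP) lies at the very end of the fingers, on their centre line; the grasp point (between the pads) lies 19 mm behind it; x points along the fingers, y is the direction in which the jaws open and shut, and the axes are right-handed (so a half turn about x gives the same grasp; the last joint's range is limited). The gripper opens to 87 mm and grips with 3 to 60 N. Pads are 19 mm wide; open, the fingers measure 117 mm over their backs; the gripper's body (75 mm by 190 mm) begins 51 mm behind the grasp point.
Start: joints at [1.344, 0.321, -0.07, 1.45, 0.023, 1.371, -0.057], TCP at [0.155, -0.631, 0.193] pointing down, gripper open.
Joint ranges: [-2.86, 2.86], [-0.3, 2.09], [-1.38, 1.24], [0.06, 2.45], [-1.56, 4.7], [0.09, 2.05], [-2.69, 2.69]. Speed limits (rad/s): [2.57, 2.57, 3.14, 3.14, 3.14, 3.14, 3.14].

INTERFACE

Orientations are given as a rotation vector (axis times angle).
In Python, from bench import ctrl gives the robot as it stands.
- The arm moves only by the tool step_arm, never from a script. Its argument "increments" is one flat list of numbers, 6 for each row, row after row: the shift along the tool's x, y, z in cm, then the turn, a rotation vector about the tool's x, y, z in rad. In form: [tx, ty, tz, ax, ay, az, tx, ty, tz, ax, ay, az, ...]. A call has 1 to 12 rows; each row shifts and turns the commanded pose from where the row before left it, along the tool's axes as they then stand; what a row does not reach is not made up. A row lasts 1/8 s, in which the tool goes at most 62.5 mm and 10.7 degrees, less where a joint would pass 70% of its speed; a pose out of reach is approached as far as the arm can. A call with a gripper value outside its range is refused whole. "fingers" is the opening in per cent of the stroke, from 0 (shut) to 100 (fully open), set as the call begins (left out, the last holds). The fingers move at their own pace and stop on an object; "force" is the grip in N (left out, the last holds). Time passes only in rows, so rows that do not move let the fingers close. It gives the time, the measured TCP pose, the force and the opening at its end, in the units of the state.
- ctrl.get_state(): the state, without advancing time (a new reading comes with each control period).
- ctrl.get_image(name): name is "scene" or "top" or "wrist"; returns the picture (400x640x3 uint8, red, green, blue); there is no depth.
- ctrl.camera_params(name): a dict with "vertical_fov" (degrees; the focal length in pixels is half the picture's height over the tangent of half this angle, whatever the lens; pixels are square), "cx", "cy" (the principal point, pixels), "R" (3x3) and "t" (3): a world point X has camera coordinates R X + t. Camera axes: x right, y down, z forward; pixel columns grow to the right and rows downward; lengths in m; the calibration is good to about 2 mm. A picture is of the moment at which its call begins: read the wrist's pose just before it. camera_params takes no time and is no camera call; for the wrist camera it gives the pose at the moment of the call.
- ctrl.close_job(): hands the job in, once; it reports no verdict.
Trained networks look in the newest picture that a camera, given by its name, has taken for a name from the list of things; names that differ only in an ending like _2 or _b are one class to them, and where a whole thing is asked for, a point or a joint stands for the part that bears it (a point fixed in the world has none). Each returns a list of dicts, best first, with "score" (0 to 1); they miss things now and then, are a little off and sometimes report something else, mostly with a low value. They report only what shows in the picture. A call takes as long as a camera call.
- ctrl.search_frame(camera, name): "xyz" ([x, y, z] in m, in the coordinates of the camera as it stood for that picture, good to about 4 mm: the middle of the surface that is visible of it).
- ctrl.silhouettes(camera, name): "pixels" (400x640 bool, what is visible of it).
- ctrl.spot_point(camera, name): "xyz" ([x, y, z] in m, in the coordinates of the camera as it stood for that picture, good to about 4 mm: a listed point, or the origin of a listed thing).
The state is a dict: "time": time; "joint_positions": joint angles; "qd": joint speeds; "joint_torque": joint torques, N m; "position": TCP position; "tool_rot": TCP orientation; "ft_force": force on the tool from outside, world axes, zero at the start; "torque": the same for the moment, N m; "grip_width": opening from 0.0 (shut) to 1.0 (fully open).
Only numpy, scipy, OpenCV 4.12 (cv2) and the standard library are available. Lean on these libraries where they do the work, as an engineer would, in place of code of your own. Each camera call takes 0.05 s, during which the arm holds its last target.

## Working session

There is one attempt and no reset: what is moved stays moved. The work goes in short steps, Python scripts to look and compute and a tool call to move; the robot and the scene stay as the last step left them, time stands still between calls to the robot, and variables do not carry over. Pictures are saved under pics/ and viewed, and the job is handed in when it is done.

Besides the shell and the picture viewer there is one more tool, called after ">>>" as name(argument=value, ...) on one line, values as JSON. step_arm: Moves the arm, as the interface text tells. Its arguments: {"type":"object","properties":{"increments":{"type":"array","items":{"type":"number"}},"fingers":{"type":"number"},"force":{"type":"number"}},"required":["increments"]}

```bash
ls; mkdir -p pics; python3 - <<'E'
from bench import ctrl
import cv2
s=ctrl.get_state()
for k,v in s.items(): print(k,v)
for n in ["scene","top","wrist"]:
    p=ctrl.camera_params(n); print(n,p)
    im=ctrl.get_image(n); cv2.imwrite(f"pics/{n}0.png",im[:,:,::-1])
print(ctrl.get_state()["time"])
E
```

```text
pics
time 0.0
joint_positions [ 1.34410095  0.32183301 -0.07008153  1.45169223  0.02266688  1.3708261
 -0.05692547]
qd [ 0.00072638 -0.00061074 -0.00038691  0.00052132  0.00183316 -0.00113464
  0.00067822]
joint_torque [-6.56831662e-05 -4.91285026e+01 -4.03842526e-01 -3.12530172e+01
 -6.41525583e-02  4.36874852e-02  1.77534671e-04]
position [ 0.15477885 -0.63065401  0.19204645]
tool_rot [ 2.09395234  0.25543727 -2.09480095]
ft_force [-0.39734907  0.15541085 -0.54869358]
torque [-0.01505637  0.00408843  0.03226807]
grip_width 0.9933160408363316
scene {'vertical_fov': 50.85572251912972, 'cx': 326.19650844067854, 'cy': 199.09241936086656, 'R': array([[-0.75055862,  0.66078577,  0.00489056],
       [ 0.55957435,  0.63949857, -0.5271794 ],
       [-0.35148015, -0.39294241, -0.84973994]]), 't': array([ 0.42892046, -0.19509653,  1.43245315])}
top {'vertical_fov': 42.22455457448696, 'cx': 331.9687026806652, 'cy': 190.9758281584161, 'R': array([[ 0.0248179 , -0.999651  ,  0.00905264],
       [-0.99807519, -0.02529155, -0.05662385],
       [ 0.05683304, -0.00762993, -0.99835454]]), 't': array([-0.08411415,  0.50582616,  1.51076276])}
wrist {'vertical_fov': 63.77187371488934, 'cx': 319.1882675773448, 'cy': 199.60301699611043, 'R': array([[ 0.23764071, -0.97135031, -0.00233719],
       [-0.92848255, -0.22785873,  0.29325851],
       [-0.28538929, -0.06752012, -0.95603033]]), 't': array([-0.64887237, -0.03590205,  0.3909665 ])}
0.15
```

View pics/scene0.png

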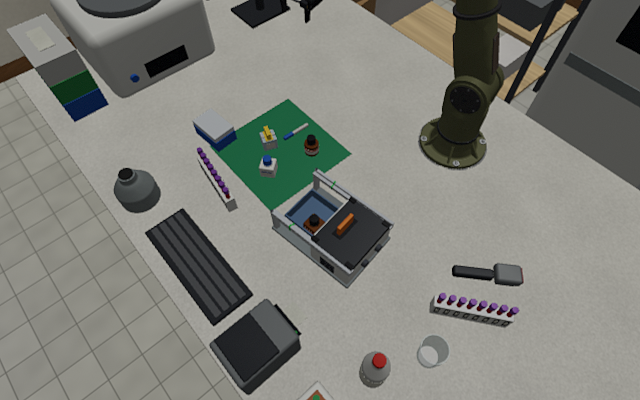

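View pics/top0.png

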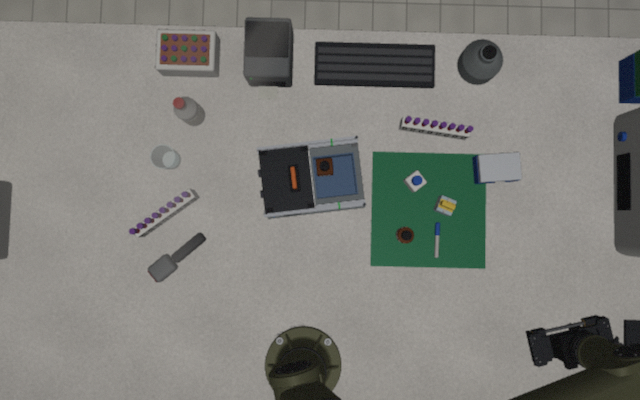

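View pics/wrist0.png

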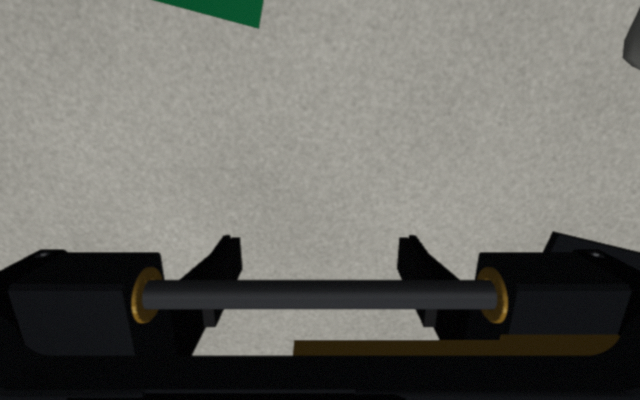

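The pictures show the bay in top view at about (310,177), with the tray opening to the right. The brown bottle is at (405,235), the white one at (416,181) and the cartridge at (447,205) on the mat. Next I'll measure these.

```bash
cat > h.py <<'E'
from bench import ctrl
import numpy as np, cv2, math
from scipy.spatial.transform import Rotation as Ro
def K(p):
    f=200/math.tan(math.radians(p["vertical_fov"])/2)
    return f
def proj(p,X):
    c=p["R"]@np.array(X)+p["t"]; f=K(p); return f*c[0]/c[2]+p["cx"], f*c[1]/c[2]+p["cy"]
def unproj(p,u,v,z):
    f=K(p); d=p["R"].T@np.array([(u-p["cx"])/f,(v-p["cy"])/f,1]); o=-p["R"].T@p["t"]
    return o+d*(z-o[2])/d[2]
def toworld(p,c): return p["R"].T@(np.array(c)-p["t"])
def show(n,name,crop=None,scale=1):
    im=ctrl.get_image(n)
    cv2.imwrite("pics/"+name+".png",im[:,:,::-1]); return im
E
python3 - <<'E'
from h import *
np.set_printoptions(precision=4,suppress=True)
for cam in ["top","scene"]:
    p=ctrl.camera_params(cam)
    for n in ["bay","tray_in","brown_bottle","white_bottle","cartridge","stored_bottle","shutter_grip","shutter_edge","half_mark"]:
        r=ctrl.spot_point(cam,n)
        print(cam,n,[(round(q["score"],2),toworld(p,q["xyz"])) for q in r[:2]])
im=cv2.imread("pics/top0.png")
cv2.imwrite("pics/topc.png",cv2.resize(im[120:280,240:500],None,fx=3,fy=3,interpolation=cv2.INTER_CUBIC))
E
```

```text
top bay [(0.8, array([ 0.553 , -0.0805, -0.0032])), (0.32, array([ 0.553 , -0.0718,  0.0143]))]
top tray_in [(0.81, array([ 0.5507, -0.0748,  0.0118]))]
top brown_bottle [(0.55, array([ 0.3865, -0.287 , -0.0006]))]
top white_bottle [(0.65, array([ 0.5449, -0.3121,  0.0006])), (0.2, array([ 0.5508, -0.0754,  0.0098]))]
top cartridge [(0.9, array([ 0.473 , -0.4049,  0.0008]))]
top stored_bottle [(0.81, array([ 0.5752, -0.0456,  0.0178]))]
top shutter_grip [(0.61, array([0.5376, 0.0371, 0.1378]))]
top shutter_edge [(0.9, array([ 0.5458, -0.0085,  0.0991]))]
top half_mark [(0.95, array([ 0.5489, -0.078 ,  0.1032]))]
scene bay [(0.89, array([ 0.554 , -0.0777,  0.0012])), (0.74, array([ 0.7244,  0.344 , -0.0013]))]
scene tray_in []
scene brown_bottle [(0.77, array([ 0.3867, -0.2908, -0.0013]))]
scene white_bottle [(0.56, array([ 0.5428, -0.317 , -0.0023])), (0.48, array([ 0.5537, -0.0763,  0.0161]))]
scene cartridge []
scene stored_bottle [(0.59, array([ 0.5926, -0.5478, -0.0034])), (0.51, array([ 0.5766, -0.0485,  0.0124]))]
scene shutter_grip [(0.64, array([0.534 , 0.0343, 0.1382]))]
scene shutter_edge [(0.73, array([ 0.5418, -0.0162,  0.0947])), (0.7, array([0.4331, 0.4055, 0.0005]))]
scene half_mark [(0.8, array([ 0.5564, -0.0773,  0.101 ]))]
```

View pics/topc.png

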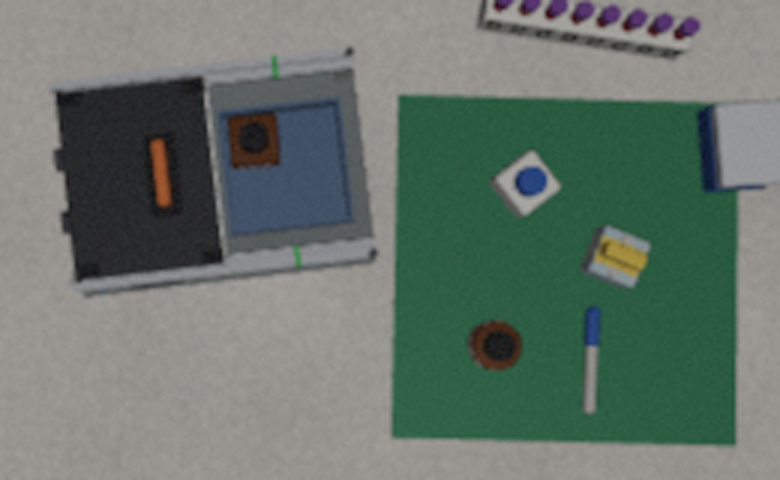

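```bash
python3 - <<'E'
from h import *
np.set_printoptions(precision=4,suppress=True)
s=ctrl.get_state(); R=Ro.from_rotvec(s["tool_rot"]).as_matrix(); print(R)
p=ctrl.camera_params("wrist"); o=-p["R"].T@p["t"]
print("cam in tool",R.T@(o-s["position"]), "cam axes in tool\n",(p["R"]@R))
p=ctrl.camera_params("top")
a=unproj(p,240+275/3,120+67/3,.104);b=unproj(p,240+297/3,120+258/3,.104);print("marks",a,b,(a+b)/2, math.degrees(math.atan2((a-b)[1],(a-b)[0])))
for n,(x1,y1,x2,y2,z) in dict(rail=(60,85,350,53,.104),rail2=(85,292,375,258,.104),edge=(205,80,222,262,.1),handle=(156,138,166,208,.136)).items():
    a=unproj(p,240+x1/3,120+y1/3,z);b=unproj(p,240+x2/3,120+y2/3,z);print(n,a,b,math.degrees(math.atan2((a-b)[1],(a-b)[0])))
E
```

```text
[[ 0.      0.2385 -0.9712]
 [-0.0001 -0.9712 -0.2385]
 [-1.      0.0001  0.    ]]
cam in tool [-0.1906  0.0001 -0.0798] cam axes in tool
 [[ 0.0006  1.      0.0008]
 [-0.2932 -0.0006  0.9561]
 [ 0.9561 -0.0009  0.2932]]
marks [ 0.6384 -0.0665  0.104 ] [ 0.4615 -0.0912  0.104 ] [ 0.55   -0.0789  0.104 ] 7.950747918729352
rail [0.6164 0.1324 0.104 ] [ 0.6534 -0.1359  0.104 ] 97.84312693560125
rail2 [0.4254 0.1031 0.104 ] [ 0.4633 -0.1632  0.104 ] 98.11607992898522
edge [ 0.6251 -0.0017  0.1   ] [ 0.4562 -0.022   0.1   ] 6.8696536722069075
handle [0.566  0.0397 0.136 ] [0.5028 0.0289 0.136 ] 9.75844404446492
```

```bash
cat >> h.py <<'E'
def rt(a):  # tool rotation: x down, y at world angle a
    x=np.array([0,0,-1.]);y=np.array([math.cos(a),math.sin(a),0]);return np.column_stack([x,y,np.cross(x,y)])
def plan(wps,cur=None):
    """wps: list of (x,y,z,yawdeg,n). prints rows (rounded) from measured pose"""
    s=ctrl.get_state()
    R=Ro.from_rotvec(s["tool_rot"]).as_matrix(); P=np.array(s["position"])
    if cur is not None: P,R=np.array(cur[:3]),rt(math.radians(cur[3]))
    out=[]
    for (x,y,z,a,n) in wps:
        P1=np.array([x,y,z]);R1=rt(math.radians(a)); w=Ro.from_matrix(R.T@R1).as_rotvec()
        P0,R0=P.copy(),R.copy()
        for i in range(n):
            Pt=P0+(P1-P0)*(i+1)/n; Rt=R0@Ro.from_rotvec(w*(i+1)/n).as_matrix()
            t=np.round(R.T@(Pt-P)*100,2); r=np.round(Ro.from_matrix(R.T@Rt).as_rotvec(),3)
            out.append(list(t)+list(r)); P=P+R@(t/100); R=R@Ro.from_rotvec(r).as_matrix()
    print(len(out),"rows"); 
    for i,o in enumerate(out): print(", ".join(f"{v:g}" for v in o)+",")
    print("end",P.round(4),"yaw",math.degrees(math.atan2(R[1,1],R[0,1])), "maxstep",max(np.linalg.norm(o[:3]) for o in out))
def st():
    s=ctrl.get_state();R=Ro.from_rotvec(s["tool_rot"]).as_matrix()
    print("t",s["time"],"P",np.round(s["position"],4),"yaw",round(math.degrees(math.atan2(R[1,1],R[0,1])),2),"tilt",R[2,1:].round(4),"F",np.round(s["ft_force"],2),"grip",round(s["grip_width"],3),"q",np.round(s["joint_positions"],2))
E
python3 -c "
from h import *
plan([(0.44,-0.47,0.2,-30,8)])"
```

```text
8 rows
-0.09, -1.11, -3.94, -0.101, 0, -0,
-0.08, -0.7, -4.03, -0.101, 0, -0,
-0.09, -0.3, -4.09, -0.1, 0, -0,
-0.08, 0.12, -4.09, -0.101, 0, -0,
-0.09, 0.52, -4.06, -0.101, 0, -0,
-0.08, 0.93, -3.99, -0.101, 0, -0,
-0.09, 1.33, -3.87, -0.101, 0, -0,
-0.08, 1.72, -3.71, -0.1, 0, -0,
end [ 0.44   -0.4701  0.2   ] yaw -30.02426902352344 maxstep 4.101975134005568
```

>>> step_arm(increments=[-0.1,-1.1,-3.9,-0.1,0,0,-0.1,-0.7,-4.0,-0.1,0,0,-0.1,-0.3,-4.1,-0.1,0,0,-0.1,0.1,-4.1,-0.1,0,0,-0.1,0.5,-4.1,-0.1,0,0,-0.1,0.9,-4.0,-0.1,0,0,-0.1,1.3,-3.9,-0.1,0,0,-0.1,1.7,-3.7,-0.1,0,0,0,0,0,0,0,0], fingers=100, force=20)

```text
time: 2.17
position: [0.4457, -0.4644, 0.2014]
tool_rot: [1.583, 0.918, -1.577]
ft_force: [0.6, -0.1, -0.1]
grip_width: 1.0
```

```bash
python3 - <<'E'
from h import *
np.set_printoptions(precision=4,suppress=True)
st(); p=ctrl.camera_params("wrist"); im=show("wrist","w1")
for n in ["brown_bottle","white_bottle","cartridge"]:
    print(n,[(round(q["score"],2),toworld(p,q["xyz"])) for q in ctrl.spot_point("wrist",n)[:2]])
st()
np.savez("w1.npz",im=im,**p)
E
```

```text
t 2.175 P [ 0.4457 -0.4644  0.2014] yaw -29.68 tilt [ 0.0014 -0.0029] F [ 0.63 -0.15 -0.07] grip 1.0 q [ 1.03  0.32 -0.34  1.45  0.11  1.39  0.17]
brown_bottle [(0.97, array([ 0.3844, -0.2907, -0.0013]))]
white_bottle [(0.72, array([ 0.5442, -0.3157,  0.0025]))]
cartridge [(0.69, array([ 0.4721, -0.4035, -0.0011]))]
t 2.375 P [ 0.439  -0.4702  0.2011] yaw -30.4 tilt [-0.0005  0.001 ] F [-0.42 -0.02 -0.1 ] grip 0.998 q [ 1.04  0.32 -0.33  1.45  0.11  1.39  0.17]
```

View pics/w1.png

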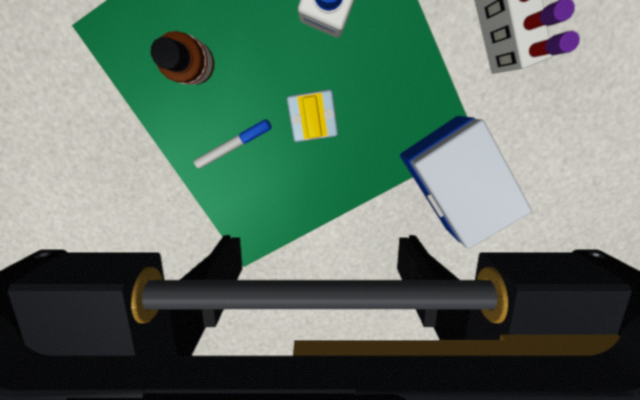

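The wrist view shows the brown bottle's cap at (170,55), the cartridge at (313,116) with its fin nearly along the image columns, and the white bottle at (328,10), cut off at the top. The arm was still settling when I took it, so I'll take another picture at rest.

```bash
python3 - <<'E'
from h import *
np.set_printoptions(precision=4,suppress=True)
p=ctrl.camera_params("wrist"); im=show("wrist","w2"); st()
np.savez("w2.npz",im=im,**p)
for n in ["brown_bottle","white_bottle","cartridge"]:
    print(n,[(round(q["score"],2),toworld(p,q["xyz"])) for q in ctrl.spot_point("wrist",n)[:2]])
# wireframe overlay
def box(px,py,yaw,z0,z1,a,b):
    c,s=math.cos(yaw),math.sin(yaw);return [[(px+c*x-s*y,py+s*x+c*y,z) for x,y in((-a,-b),(a,-b),(a,b),(-a,b))] for z in(z0,z1)]
def circ(px,py,z,r): return [(px+r*math.cos(t),py+r*math.sin(t),z) for t in np.linspace(0,2*np.pi,24)]
im=im[:,:,::-1].copy()
def ov(poly,col):
    cv2.polylines(big,[np.int32([np.array(proj(p,q))*[3,3]-[120*3,0] for q in poly])],True,col,1)
big=cv2.resize(im[0:160,120:380],None,fx=3,fy=3,interpolation=cv2.INTER_CUBIC)
cv2.imwrite("pics/w2c.png",big)
E
```

```text
t 2.425 P [ 0.4388 -0.4705  0.2011] yaw -30.45 tilt [-0.0004  0.0009] F [ 0.26 -1.01  0.51] grip 1.002 q [ 1.04  0.32 -0.33  1.45  0.11  1.39  0.17]
brown_bottle [(0.74, array([ 0.3828, -0.2861, -0.001 ]))]
white_bottle []
cartridge [(0.87, array([ 0.4746, -0.4029, -0.0018]))]
```

View pics/w2c.png

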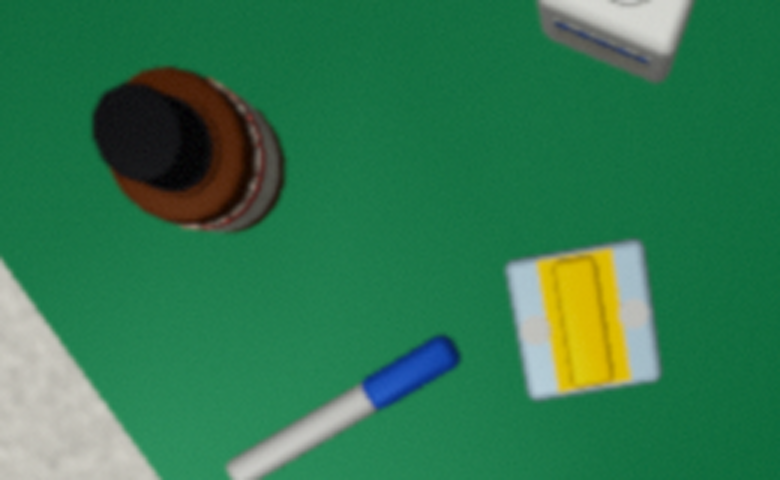

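```bash
python3 - <<'E'
from h import *
np.set_printoptions(precision=4,suppress=True)
p=dict(np.load("w2.npz"))
g=lambda x,y,z:unproj(p,120+x/3,y/3,z)
c=[g(*q,.046) for q in((507,264),(638,241),(660,378),(532,399))]
print("cart",np.mean(c,0),[(np.linalg.norm(c[i]-c[i-1]),math.degrees(math.atan2(*(c[i]-c[i-1])[[1,0]]))) for i in range(4)])
f=[g(*q,.072) for q in((553,258),(594,254),(612,380),(573,386))]
print("fin top",np.mean(f,0),[(np.linalg.norm(f[i]-f[i-1]),math.degrees(math.atan2(*(f[i]-f[i-1])[[1,0]]))) for i in range(4)])
print("brown cap",g(137,132,.072), "capdia", np.linalg.norm(g(94,132,.072)-g(180,132,.072)))
E
```

```text
cart [ 0.4717 -0.4037  0.046 ] [(np.float64(0.04561521003941749), 69.10909043382061), (np.float64(0.044889577333760686), -21.06814983386008), (np.float64(0.0458100166587368), -110.05965776350241), (np.float64(0.04555514160396114), 158.69548701697659)]
fin top [ 0.4722 -0.403   0.072 ] [(np.float64(0.03966967848197542), 68.19696632353201), (np.float64(0.012878079530733708), -25.195600026485195), (np.float64(0.03892488601932325), -111.88945179631489), (np.float64(0.012796812867157947), 158.11974293997986)]
brown cap [ 0.384  -0.2877  0.072 ] capdia 0.02597901517515445
```

```bash
python3 -c "
from h import *
plan([(0.384,-0.288,0.13,-30,6)])"
```

```text
6 rows
1.19, -2.33, -2.16, -0.001, 0, 0,
1.18, -2.33, -2.16, -0.002, 0, 0,
1.19, -2.32, -2.17, -0.001, 0, 0,
1.18, -2.32, -2.17, -0.001, 0, 0,
1.19, -2.32, -2.17, -0.002, 0, 0,
1.19, -2.31, -2.17, -0.001, 0.001, 0,
end [ 0.384 -0.288  0.13 ] yaw -30.000908719604542 maxstep 3.3927275163207553
```

>>> step_arm(increments=[1.2,-2.33,-2.16,0,0,0,1.2,-2.33,-2.16,0,0,0,1.2,-2.33,-2.16,0,0,0,1.2,-2.33,-2.16,0,0,0,1.2,-2.33,-2.17,0,0,0,1.1,-2.33,-2.17,0,0,0,0,0,0,0,0,0,0,0,0,0,0,0,0,0,0,0,0,0], fingers=70)

```text
time: 3.7
position: [0.385, -0.2884, 0.1307]
tool_rot: [1.589, 0.908, -1.588]
ft_force: [-0.1, -0.4, 0.3]
grip_width: 0.698
```

```bash
python3 - <<'E'
from h import *
p=ctrl.camera_params("wrist"); im=show("wrist","w3"); st()
plan([(0.384,-0.288,0.0515,-30,4)])
E
```

```text
t 3.75 P [ 0.385  -0.2882  0.1305] yaw -30.44 tilt [0.0009 0.    ] F [-0.12 -0.06 -0.43] grip 0.695 q [ 1.    0.02 -0.42  1.93  0.01  1.19  0.05]
4 rows
1.98, -0.03, 0.01, -0.002, 0, -0,
1.97, -0.02, 0.01, -0.002, 0, -0,
1.98, -0.03, 0.01, -0.002, 0, -0.001,
1.97, -0.02, 0.01, -0.002, 0, 0,
end [ 0.384  -0.2881  0.0515] yaw -29.983679681228743 maxstep 1.980252509151295
```

View pics/w3.png

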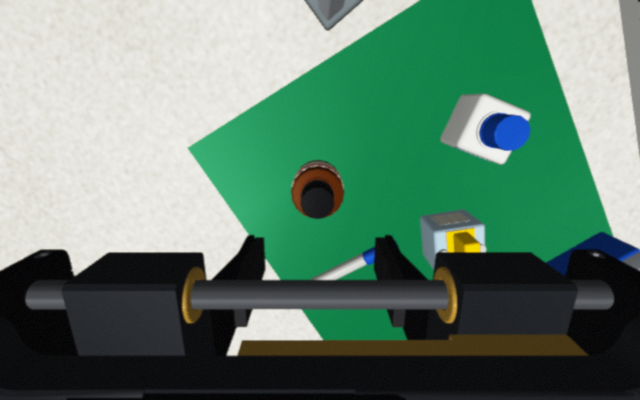

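```bash
python3 - <<'E'
from h import *
p=ctrl.camera_params("wrist"); 
cv2.imwrite("pics/w3c.png",cv2.resize(cv2.imread("pics/w3.png")[80:280,280:540],None,fx=3,fy=3,interpolation=cv2.INTER_CUBIC))
print(unproj(p,317,198,.072),unproj(p,511,133,.072))
E
```

```text
[ 0.38542416 -0.28244825  0.072     ] [ 0.53919083 -0.3129688   0.072     ]
```

View pics/w3c.png

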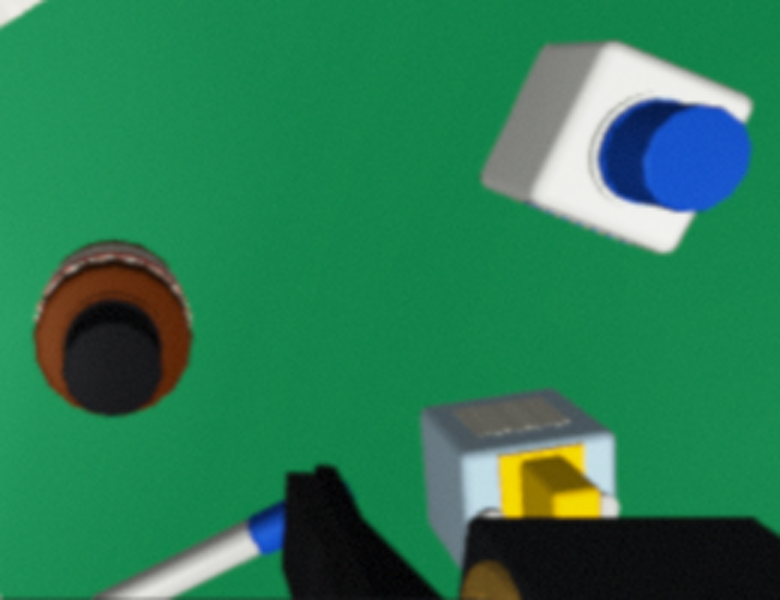

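```bash
python3 - <<'E'
from h import *
np.set_printoptions(precision=4,suppress=True)
p=ctrl.camera_params("wrist"); 
g=lambda x,y,z:unproj(p,280+x/3,80+y/3,z)
print("brown cap",g(113,365,.072)," body top", g(113,333,.046))
print("white cap",g(696,158,.072))
c=[g(*q,.046) for q in((612,42),(752,98),(668,253),(535,197))]
print("white",np.mean(c,0),[(np.linalg.norm(c[i]-c[i-1]),math.degrees(math.atan2(*(c[i]-c[i-1])[[1,0]]))) for i in range(4)])
E
```

```text
brown cap [ 0.3843 -0.2854  0.072 ]  body top [ 0.3851 -0.2838  0.046 ]
white cap [ 0.5399 -0.3131  0.072 ]
white [ 0.5396 -0.313   0.046 ] [(np.float64(0.044613821071105265), 39.06282081295262), (np.float64(0.04334742688809444), -50.26707388941387), (np.float64(0.046065407248467714), -140.72810502588004), (np.float64(0.04352280177093132), 127.81957002996248)]
```

>>> step_arm(increments=[2.0,-0.05,-0.04,0,0,0,2.0,-0.05,-0.04,0,0,0,2.0,0,0,0,0,0,1.9,0,0,0,0,0,0,0,0,0,0,0,0,0,0,0,0,0])

```text
time: 4.5
position: [0.3848, -0.2865, 0.0518]
tool_rot: [1.588, 0.909, -1.587]
ft_force: [0.6, -0.4, 0.4]
grip_width: 0.702
```

>>> step_arm(increments=[0,0,0,0,0,0,0,0,0,0,0,0,0,0,0,0,0,0,0,0,0,0,0,0], fingers=0, force=20)

```text
time: 5.0
position: [0.3843, -0.2859, 0.0513]
tool_rot: [1.588, 0.91, -1.588]
ft_force: [-0.9, 0.2, -0.8]
grip_width: 0.332
```

```bash
python3 - <<'E'
from h import *
st(); show("wrist","w4")
E
```

```text
t 5.0 P [ 0.3843 -0.2859  0.0513] yaw -30.37 tilt [0.0002 0.0002] F [-0.87  0.19 -0.82] grip 0.332 q [ 0.99  0.11 -0.42  2.02  0.05  1.03  0.01]
```

View pics/w4.png

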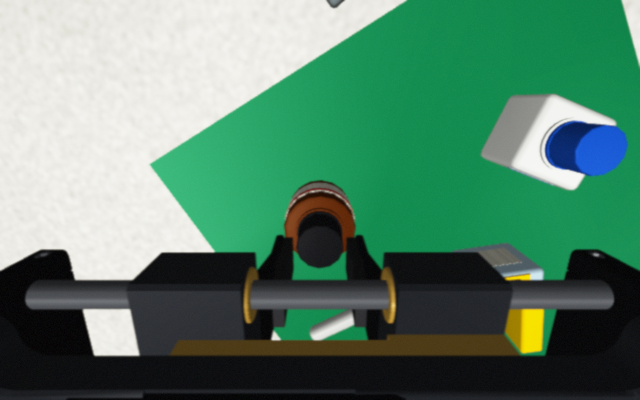

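The brown cap sits between the pads at (320,240), and an opening of 0.332 is 28.9 mm, which matches the cap. I'll work out the offset in the grip and lift.

```bash
python3 - <<'E'
from h import *
p=ctrl.camera_params("wrist"); s=ctrl.get_state(); R=Ro.from_rotvec(s["tool_rot"]).as_matrix()
X=unproj(p,320,241,.072); print(X, R.T@(X-s["position"]))
plan([(0.3843,-0.2859,0.19,-30.4,3)])
E
```

```text
[ 0.38560002 -0.28301187  0.072     ] [-0.02077646 -0.00032102 -0.00313376]
3 rows
-4.63, 0, 0, 0, 0, -0,
-4.62, 0, 0, 0, 0, -0,
-4.63, 0, 0, 0.001, 0, -0,
end [ 0.3843 -0.2859  0.19  ] yaw -30.419585782435234 maxstep 4.63
```

>>> step_arm(increments=[0,0,0,0,0,0,-4.0,0,0,0,0,0,-5.0,0,0,0,0,0,-5.0,0,0,0,0,0])

```text
time: 5.55
position: [0.3841, -0.2857, 0.1926]
tool_rot: [1.588, 0.91, -1.588]
ft_force: [0.2, -0.1, -0.7]
grip_width: 0.003
```

The gripper closed to 0.003, so the bottle isn't held. I'll look.

```bash
python3 - <<'E'
from h import *
st(); show("wrist","w5"); show("top","t5")
im=cv2.imread("pics/t5.png");cv2.imwrite("pics/t5c.png",cv2.resize(im[120:280,240:500],None,fx=3,fy=3,interpolation=cv2.INTER_CUBIC))
E
```

```text
t 5.55 P [ 0.3841 -0.2857  0.1926] yaw -30.36 tilt [-0.0002  0.0001] F [ 0.18 -0.15 -0.68] grip 0.003 q [ 1.01 -0.03 -0.41  1.85 -0.01  1.32  0.07]
```

View pics/w5.png

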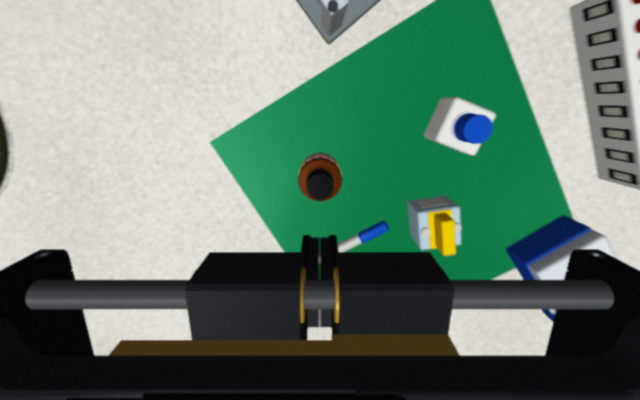

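View pics/t5c.png

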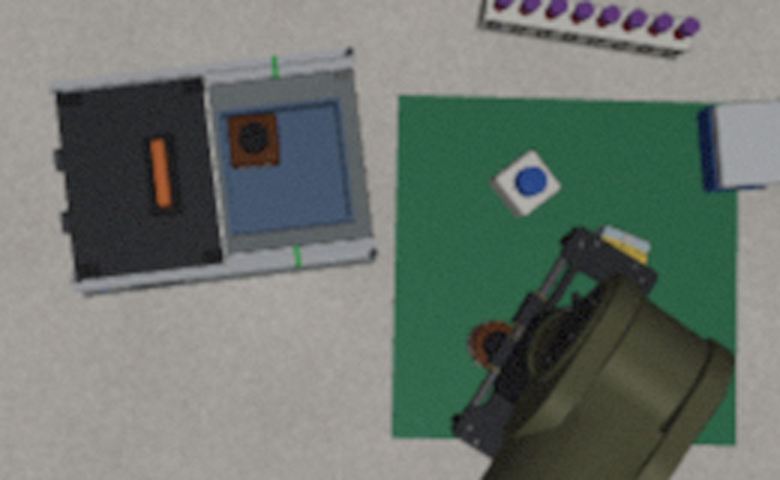

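The bottle still stands at about its old place, with its cap at (320,184) in the wrist view. The fingers had not finished closing when I lifted, so next time I'll wait for the opening to settle. First I'll re-measure.

```bash
python3 - <<'E'
from h import *
np.set_printoptions(precision=4,suppress=True)
p=ctrl.camera_params("wrist")
im=cv2.imread("pics/w5.png");cv2.imwrite("pics/w5c.png",cv2.resize(im[130:260,260:400],None,fx=5,fy=5,interpolation=cv2.INTER_CUBIC))
for n in ["brown_bottle"]:
    print(n,[(round(q["score"],2),toworld(p,q["xyz"])) for q in ctrl.spot_point("wrist",n)[:2]])
E
```

```text
brown_bottle [(0.64, array([ 0.3903, -0.2928,  0.006 ]))]
```

View pics/w5c.png

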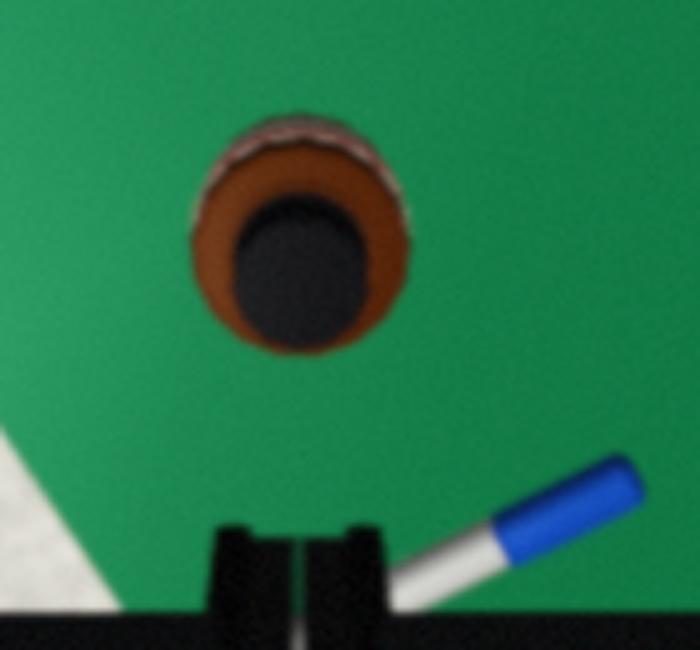

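```bash
python3 - <<'E'
from h import *
np.set_printoptions(precision=4,suppress=True)
p=ctrl.camera_params("wrist")
print(unproj(p,320.2,186.8,.072),unproj(p,320.2,180,.046))
plan([(0.3845,-0.2865,0.0515,-30.4,4)])
E
```

```text
[ 0.3855 -0.2896  0.072 ] [ 0.3861 -0.2891  0.046 ]
4 rows
3.57, -0.06, 0, 0, 0, -0.002,
3.56, -0.06, 0, 0, 0.001, -0.001,
3.57, -0.05, 0.01, 0, 0, -0.002,
3.56, -0.04, 0, 0.001, 0, -0.001,
end [ 0.3845 -0.2865  0.0515] yaw -30.426622024103693 maxstep 3.570504166080751
```

>>> step_arm(increments=[3.0,0.1,0.1,0,0,0,3.0,0.1,0.1,0,0,0,1.0,0,0,0,0,0,0,0,0,0,0,0,0,0,0,0,0,0,0,0,0,0,0,0,2.5,0,0,0,0,0,2.5,0,0,0,0,0,2.1,0,0,0,0,0,0,0,0,0,0,0,0,0,0,0,0,0], fingers=60)

```text
time: 7.08
position: [0.3858, -0.2892, 0.0513]
tool_rot: [1.588, 0.908, -1.587]
ft_force: [1.2, -0.2, -0.9]
grip_width: 0.596
```

>>> step_arm(increments=[0,0,0,0,0,0,0,0,0,0,0,0,0,0,0,0,0,0,0,0,0,0,0,0,0,0,0,0,0,0,0,0,0,0,0,0], fingers=10, force=25)

```text
time: 7.82
position: [0.385, -0.2886, 0.0501]
tool_rot: [1.588, 0.91, -1.588]
ft_force: [-0.0, 0.5, -0.2]
grip_width: 0.114
```

>>> step_arm(increments=[0,0,0,0,0,0])

```text
time: 7.95
position: [0.385, -0.2886, 0.0501]
tool_rot: [1.588, 0.91, -1.588]
ft_force: [0.1, 0.5, -0.0]
grip_width: 0.103
```

```bash
python3 - <<'E'
from h import *
st(); show("wrist","w6"); show("scene","s6")
im=cv2.imread("pics/s6.png");cv2.imwrite("pics/s6c.png",cv2.resize(im[80:240,200:440],None,fx=3,fy=3,interpolation=cv2.INTER_CUBIC))
E
```

```text
t 7.95 P [ 0.385  -0.2886  0.0501] yaw -30.37 tilt [-0.0001  0.    ] F [ 0.13  0.47 -0.03] grip 0.103 q [ 0.99  0.11 -0.42  2.01  0.05  1.03  0.01]
```

View pics/w6.png

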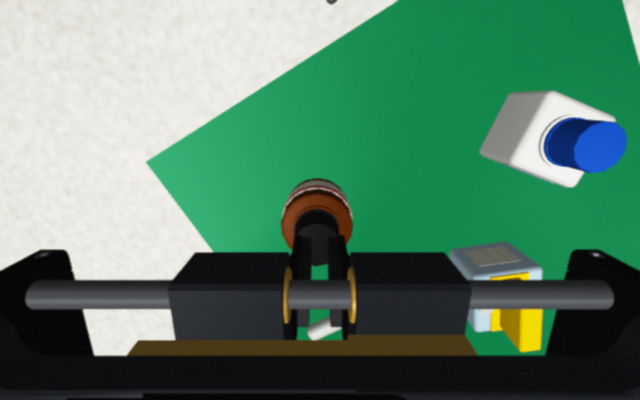

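View pics/s6c.png

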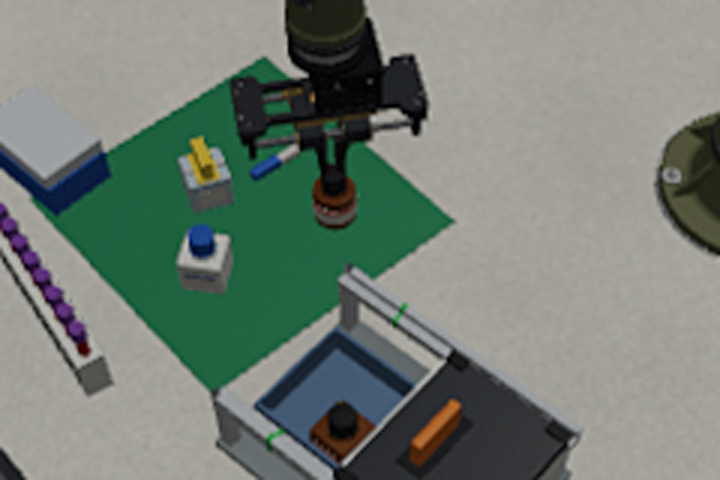

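```bash
python3 - <<'E'
from h import *
np.set_printoptions(precision=4,suppress=True)
s=ctrl.get_state(); p=ctrl.camera_params("scene"); P=np.array(s["position"])
im=cv2.imread("pics/s6.png");x0,y0,k=270,90,9
b=cv2.resize(im[y0:y0+65,x0:x0+85],None,fx=k,fy=k,interpolation=cv2.INTER_CUBIC)
R=Ro.from_rotvec(s["tool_rot"]).as_matrix()
def dot(X,c):
    u,v=proj(p,X); cv2.circle(b,(int((u-x0+.5)*k),int((v-y0+.5)*k)),4,c,-1)
dot(P,(255,0,255)); dot(P+R@[-.019,0,0],(0,255,255));dot([P[0],P[1],.072],(0,255,0));dot([P[0],P[1],0],(255,255,0))
cv2.imwrite("pics/s6d.png",b)
im=cv2.imread("pics/scene0.png");cv2.imwrite("pics/s0d.png",cv2.resize(im[y0:y0+65,x0:x0+85],None,fx=k,fy=k,interpolation=cv2.INTER_CUBIC))
E
```

```text
(no output)
```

View pics/s6d.png

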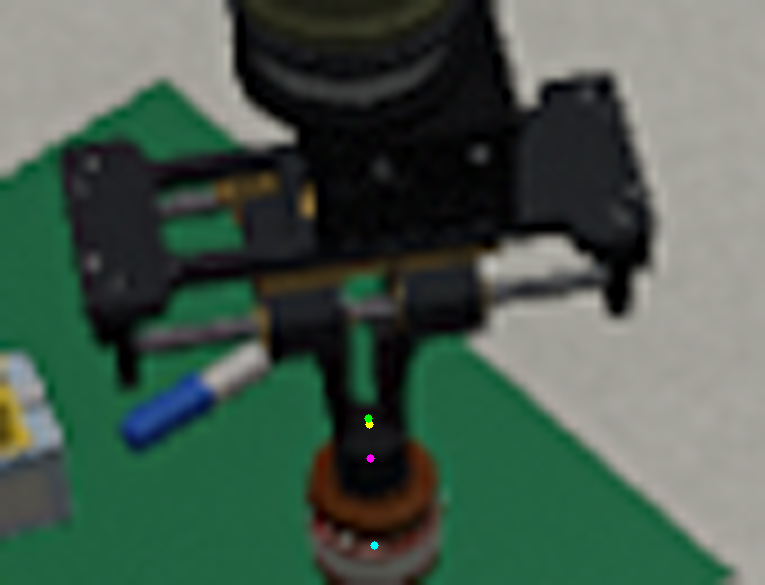

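View pics/s0d.png

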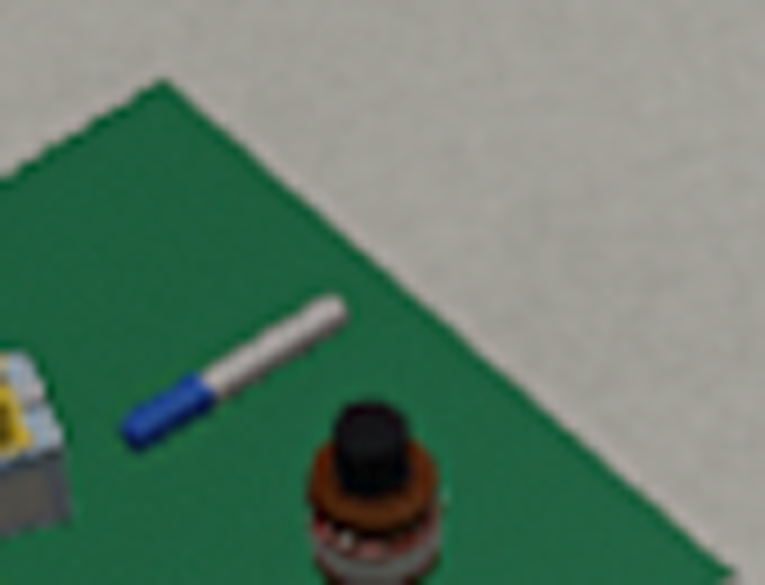

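The scene view at (365,405) shows the bottle has not moved and the fingers appear to have closed above the cap, not around it. The wrist view agrees: a tip gap of 158 px at 87 mm puts the visible tips about 27 mm short of the stated TCP. To test this I'll straddle the bottle wide open and lower down, then close slowly.

>>> step_arm(increments=[-3.5,0,0,0,0,0,0,0,0,0,0,0,0,0,0,0,0,0,0,0,0,0,0,0,0,0,0,0,0,0,0,0,0,0,0,0,0,0,0,0,0,0], fingers=80)

```text
time: 8.93
position: [0.3849, -0.2886, 0.085]
tool_rot: [1.588, 0.91, -1.588]
ft_force: [0.8, 0.3, 0.5]
grip_width: 0.77
```

```bash
python3 - <<'E'
from h import *
st(); show("wrist","w7"); show("scene","s7")
im=cv2.imread("pics/s7.png");x0,y0,k=270,90,9
b=cv2.resize(im[y0:y0+65,x0:x0+85],None,fx=k,fy=k,interpolation=cv2.INTER_CUBIC)
p=ctrl.camera_params("scene");s=ctrl.get_state();R=Ro.from_rotvec(s["tool_rot"]).as_matrix();P=np.array(s["position"])
for w in(-.035,.035):
  for z in(-.0095,.0095):
    for x,c in((0,(255,0,255)),(-.0275,(0,255,255))):
      u,v=proj(p,P+R@[x,w,z]); cv2.circle(b,(int((u-x0+.5)*k),int((v-y0+.5)*k)),3,c,-1)
cv2.imwrite("pics/s7d.png",b)
E
```

```text
t 8.925 P [ 0.3849 -0.2886  0.085 ] yaw -30.37 tilt [-0.0003  0.    ] F [0.76 0.3  0.5 ] grip 0.77 q [ 1.    0.07 -0.42  1.98  0.03  1.1   0.03]
```

View pics/s7d.png

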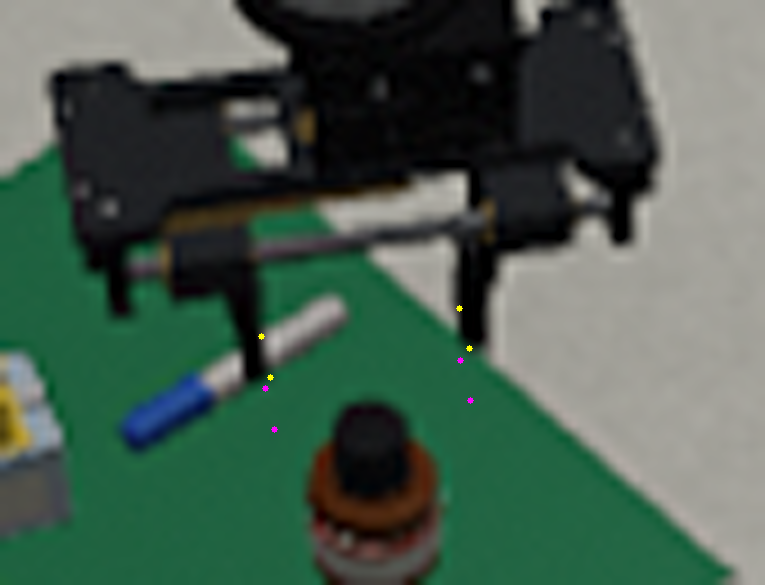

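View pics/w7.png

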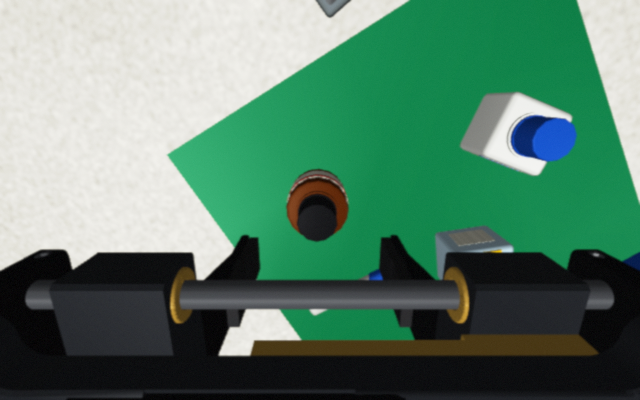

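The overlay settles it. The real fingertips end at the yellow dots, at about (265,378) and (475,345), which is some 27 mm short of the reported TCP. I'll allow for that from here on, so the tips at 51 mm means a TCP z of about 0.025.

>>> step_arm(increments=[2.0,0,0,0,0,0,2.0,0,0,0,0,0,1.9,0,0,0,0,0,0,0,0,0,0,0,0,0,0,0,0,0], fingers=60)

```text
time: 9.65
position: [0.3854, -0.2889, 0.0268]
tool_rot: [1.588, 0.909, -1.587]
ft_force: [-0.1, -0.6, -0.4]
grip_width: 0.602
```

>>> step_arm(increments=[0,0,0,0,0,0,0,0,0,0,0,0,0,0,0,0,0,0,0,0,0,0,0,0,0,0,0,0,0,0], fingers=5, force=25)

```text
time: 10.28
position: [0.385, -0.2887, 0.0263]
tool_rot: [1.588, 0.91, -1.588]
ft_force: [-0.4, 1.0, 0.9]
grip_width: 0.315
```

```bash
python3 - <<'E'
from h import *
st(); show("wrist","w8")
E
```

```text
t 10.275 P [ 0.385  -0.2887  0.0263] yaw -30.37 tilt [0.0002 0.0002] F [-0.37  1.01  0.87] grip 0.315 q [ 0.99  0.14 -0.42  2.03  0.07  0.98 -0.  ]
```

View pics/w8.png

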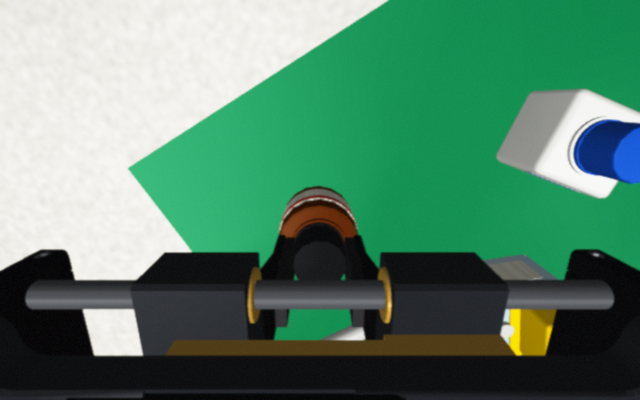

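The opening has stopped at 0.315 (27.4 mm), so the cap is now held. I'll lift, check, and plan the move to the tray.

>>> step_arm(increments=[0,0,0,0,0,0,-3.0,0,0,0,0,0,-5.0,0,0,0,0,0,-5.0,0,0,0,0,0,-2.0,0,0,0,0,0])

```text
time: 10.95
position: [0.3863, -0.2894, 0.1791]
tool_rot: [1.588, 0.905, -1.585]
ft_force: [0.1, -0.5, -2.1]
grip_width: 0.312
```

```bash
python3 - <<'E'
from h import *
st()
c,s=math.cos(math.radians(8)),math.sin(math.radians(8))
def bay(x,y): return .550+c*x-s*y, -.0775+s*x+c*y
print(bay(-.028,.028),bay(-.028,-.028),bay(.028,-.028))
x,y=bay(-.028,.026)
plan([(x,y,.175,8,8)])
E
```

```text
t 10.95 P [ 0.3863 -0.2894  0.1791] yaw -30.36 tilt [0.0047 0.001 ] F [ 0.07 -0.5  -2.12] grip 0.312 q [ 1.01 -0.02 -0.42  1.86 -0.01  1.29  0.07]
(0.5183756472483543, -0.05366934090211786) (0.526169340902118, -0.10912435275164581) (0.5816243527516458, -0.10133065909788214)
8 rows
0.05, -0.05, -3.36, -0.084, 0, -0.001,
0.05, 0.23, -3.35, -0.083, 0.001, -0,
0.05, 0.51, -3.32, -0.084, -0, -0.001,
0.05, 0.78, -3.26, -0.084, 0, -0,
0.05, 1.06, -3.19, -0.083, 0.001, -0.001,
0.05, 1.32, -3.09, -0.084, -0, -0,
0.05, 1.57, -2.96, -0.084, 0, -0.001,
0.05, 1.81, -2.83, -0.084, 0, -0,
end [ 0.5186 -0.0556  0.175 ] yaw 8.027785441786783 maxstep 3.3618744771332554
```

>>> step_arm(increments=[0.1,0,-3.35,-0.084,0,0,0.1,0.25,-3.35,-0.084,0,0,0.1,0.5,-3.3,-0.084,0,0,0.1,0.8,-3.25,-0.084,0,0,0.1,1.05,-3.2,-0.084,0,0,0.1,1.3,-3.1,-0.084,0,0,0.1,1.55,-2.95,-0.084,0,0,0.1,1.8,-2.85,-0.084,0,0,0,0,0,0,0,0,0,0,0,0,0,0])

```text
time: 12.2
position: [0.5169, -0.0549, 0.1678]
tool_rot: [1.103, 1.274, -1.104]
ft_force: [0.2, -0.1, -0.7]
grip_width: 0.318
```

```bash
python3 - <<'E'
from h import *
np.set_printoptions(precision=4,suppress=True)
st(); p=ctrl.camera_params("wrist");im=show("wrist","w9");np.savez("w9.npz",im=im,**p)
for n in ["tray_in","half_mark","bay"]:
    print(n,[(round(q["score"],2),toworld(p,q["xyz"])) for q in ctrl.spot_point("wrist",n)[:2]])
show("top","t9");im=cv2.imread("pics/t9.png");cv2.imwrite("pics/t9c.png",cv2.resize(im[120:240,240:400],None,fx=5,fy=5,interpolation=cv2.INTER_CUBIC))
st()
E
```

```text
t 12.2 P [ 0.5169 -0.0549  0.1678] yaw 8.2 tilt [-0.0009  0.0001] F [ 0.16 -0.13 -0.69] grip 0.318 q [ 0.72  0.1  -0.7   1.78  0.07  1.28  0.14]
tray_in [(0.74, array([ 0.551 , -0.0784,  0.0134]))]
half_mark [(0.76, array([ 0.5493, -0.0799,  0.1028]))]
bay [(0.76, array([ 0.5493, -0.0807, -0.001 ]))]
t 12.45 P [ 0.5168 -0.056   0.1681] yaw 8.04 tilt [-0.0001  0.0005] F [-0.18  0.07 -1.72] grip 0.316 q [ 0.72  0.1  -0.7   1.79  0.07  1.28  0.14]
```

View pics/w9.png

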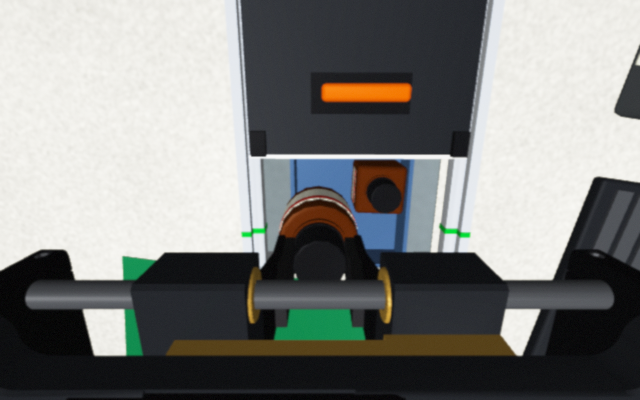

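View pics/t9c.png

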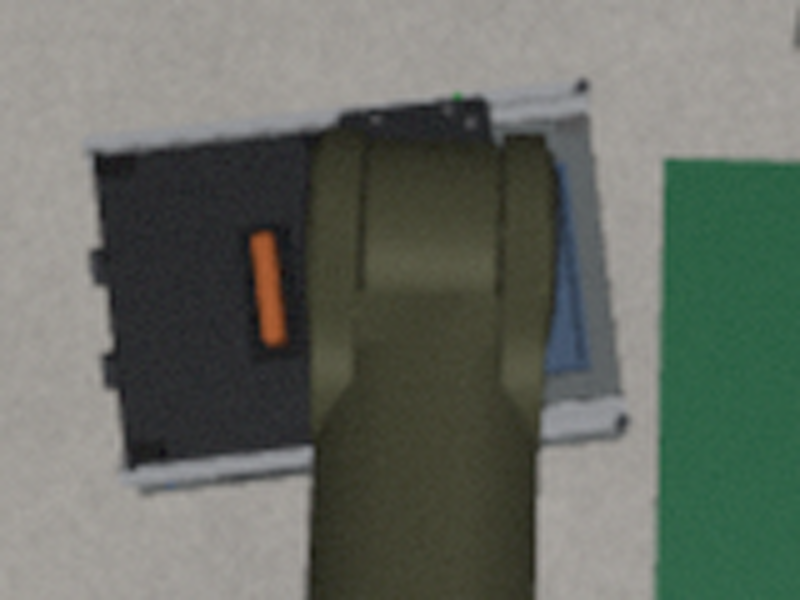

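```bash
python3 - <<'E'
from h import *
np.set_printoptions(precision=4,suppress=True)
p=dict(np.load("w9.npz"))
im=p["im"]
cv2.imwrite("pics/w9c.png",cv2.resize(im[130:290,235:480,::-1],None,fx=3,fy=3,interpolation=cv2.INTER_CUBIC))
E
```

```text
(no output)
```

View pics/w9c.png

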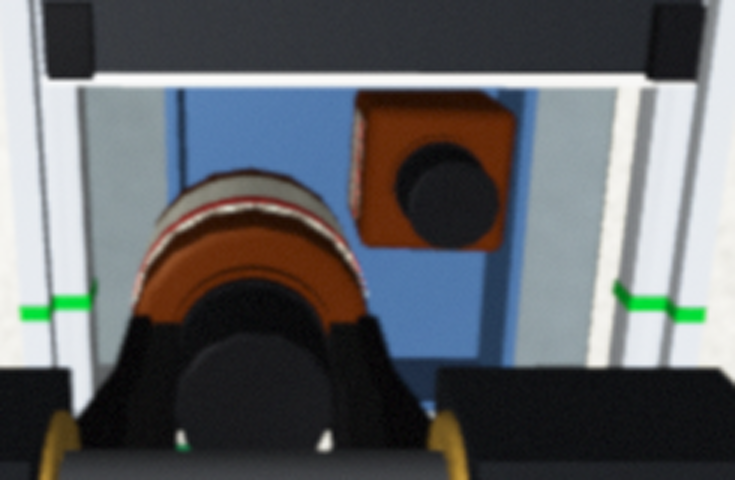

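```bash
python3 - <<'E'
from h import *
np.set_printoptions(precision=4,suppress=True)
p=dict(np.load("w9.npz"))
g=lambda x,y,z:unproj(p,235+x/3,130+y/3,z)
c,s=math.cos(math.radians(8)),math.sin(math.radians(8))
Rb=np.array([[c,-s,0],[s,c,0],[0,0,1]])
a,b=g(73,302,.104),g(648,303,.104); print("marks",a,b,(a+b)/2,math.degrees(math.atan2(*(b-a)[[1,0]])),np.linalg.norm(b-a))
a,b=g(45,82,.1),g(695,82,.1);e=(a+b)/2; print("edge",a,b,math.degrees(math.atan2(*(b-a)[[1,0]])),"bay origin",e-Rb@[0,.065,.1])
X=g(454,203,.088); print("stored cap",X,"bay origin if ideal",X-Rb@[.028,.028,.088])
X=g(254,405,.2135); print("held cap",X)
p=ctrl.camera_params("top")
a=unproj(p,240+458/5,120+97/5,.104);print(a)
E
```

```text
marks [ 0.4688 -0.087   0.104 ] [ 0.6306 -0.064   0.104 ] [ 0.5497 -0.0755  0.104 ] 8.063959928876795 0.16344293506313315
edge [ 0.4552 -0.0261  0.1   ] [ 0.6284 -0.0012  0.1   ] 8.156328628486861 bay origin [ 0.5508 -0.078  -0.    ]
stored cap [ 0.5742 -0.047   0.088 ] bay origin if ideal [ 0.5504 -0.0786 -0.    ]
held cap [ 0.5159 -0.0531  0.2135]
[ 0.6467 -0.0661  0.104 ]
```

>>> step_arm(increments=[3.0,0.2,0,0,0,0,3.0,0,0,0,0,0,3.0,0,0,0,0,0,2.0,0,0,0,0,0,1.0,0,0,0,0,0,0.3,0,0,0,0,0,0,0,0,0,0,0])

```text
time: 13.32
position: [0.5194, -0.055, 0.0457]
tool_rot: [1.104, 1.272, -1.104]
ft_force: [0.0, -0.4, -0.9]
grip_width: 0.312
```

```bash
python3 - <<'E'
from h import *
st(); show("wrist","w10")
E
```

```text
t 13.325 P [ 0.5194 -0.055   0.0457] yaw 8.12 tilt [0.0008 0.0004] F [ 0.04 -0.4  -0.94] grip 0.312 q [ 0.68  0.24 -0.69  1.92  0.18  1.04  0.06]
```

View pics/w10.png

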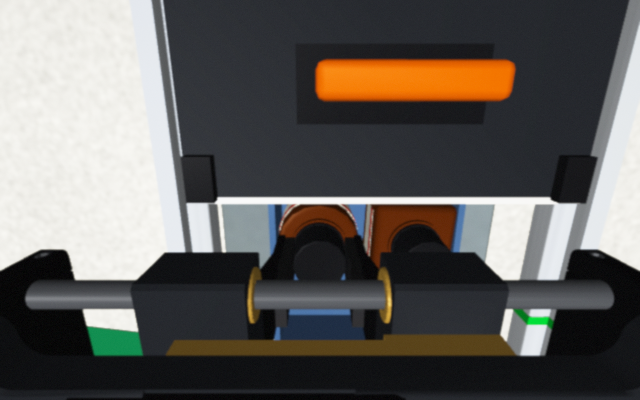

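The bottle is in the tray beside the stored one, with a gap showing between them at about (365,225). I'll touch down and then release.

>>> step_arm(increments=[0.2,0,0,0,0,0,0.15,0,0,0,0,0,0,0,0,0,0,0])

```text
time: 13.75
position: [0.5193, -0.0549, 0.0423]
tool_rot: [1.104, 1.272, -1.104]
ft_force: [-1.8, 0.3, 3.2]
grip_width: 0.314
```

>>> step_arm(increments=[0,0,0,0,0,0,0,0,0,0,0,0,0,0,0,0,0,0], fingers=43)

```text
time: 14.12
position: [0.5189, -0.0547, 0.0415]
tool_rot: [1.104, 1.273, -1.104]
ft_force: [-0.6, 0.0, -0.1]
grip_width: 0.425
```

>>> step_arm(increments=[-2,0,0,0,0,0,-5,0,0,0,0,0,-6,0,0,0,0,0])

```text
time: 14.5
position: [0.518, -0.0547, 0.172]
tool_rot: [1.103, 1.275, -1.105]
ft_force: [1.1, -0.0, 0.2]
grip_width: 0.429
```

```bash
python3 - <<'E'
from h import *
st(); p=ctrl.camera_params("wrist"); show("wrist","w11")
plan([(0.472,-0.4035,.15,-21,10)])
E
```

```text
t 14.5 P [ 0.518  -0.0547  0.172 ] yaw 8.15 tilt [-0.0021 -0.0011] F [ 1.12 -0.05  0.18] grip 0.429 q [ 0.72  0.11 -0.71  1.78  0.07  1.29  0.14]
10 rows
0.31, -1.01, 3.38, 0.051, 0, -0.001,
0.32, -0.83, 3.42, 0.051, 0, -0.001,
0.32, -0.66, 3.47, 0.051, 0, -0.001,
0.31, -0.48, 3.49, 0.051, 0.001, -0.002,
0.32, -0.3, 3.51, 0.051, -0, -0.001,
0.31, -0.12, 3.53, 0.051, -0, -0.001,
0.31, 0.06, 3.52, 0.05, -0, -0.001,
0.32, 0.24, 3.52, 0.051, 0, -0.001,
0.31, 0.42, 3.5, 0.051, 0, -0.001,
0.32, 0.59, 3.48, 0.051, 0, -0.001,
end [ 0.472  -0.4035  0.15  ] yaw -20.990216601256282 maxstep 3.5466744987382195
```

View pics/w11.png

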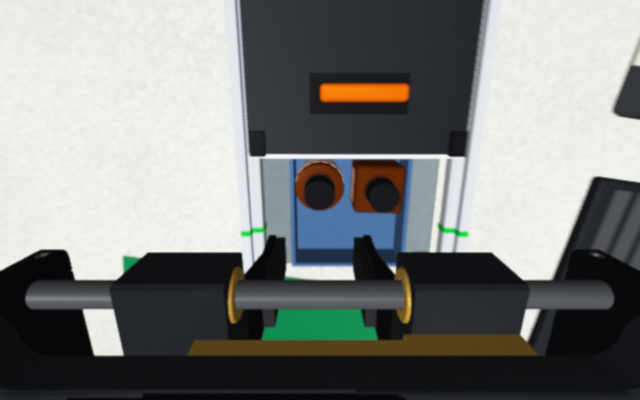

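The brown bottle stands in its place, with its cap at (319,192) beside the stored cap at (383,195), clear of each other and of the walls. The cartridge is next.

>>> step_arm(increments=[0.1,-1.0,3.4,0.051,0,0,0.2,-0.85,3.4,0.051,0,0,0.3,-0.65,3.45,0.051,0,0,0.4,-0.5,3.5,0.051,0,0,0.4,-0.3,3.5,0.051,0,0,0.4,-0.1,3.55,0.051,0,0,0.4,0.05,3.5,0.051,0,0,0.4,0.25,3.5,0.051,0,0,0.4,0.4,3.5,0.051,0,0,0.4,0.6,3.5,0.051,0,0,0,0,0,0,0,0,0,0,0,0,0,0], fingers=55)

```text
time: 16.05
position: [0.4673, -0.4033, 0.1374]
tool_rot: [1.476, 1.013, -1.475]
ft_force: [-0.5, 0.7, -0.2]
grip_width: 0.551
```

```bash
python3 - <<'E'
from h import *
p=ctrl.camera_params("wrist"); im=show("wrist","w12"); np.savez("w12.npz",im=im,**p); st()
cv2.imwrite("pics/w12c.png",cv2.resize(im[60:280,240:480,::-1],None,fx=3,fy=2.7 and 3,interpolation=cv2.INTER_CUBIC)[:600])
E
```

```text
t 16.1 P [ 0.4677 -0.4026  0.1376] yaw -21.03 tilt [ 0.     -0.0009] F [ 0.33  0.51 -0.5 ] grip 0.55 q [ 1.01  0.31 -0.42  1.6   0.13  1.26  0.2 ]
```

View pics/w12c.png

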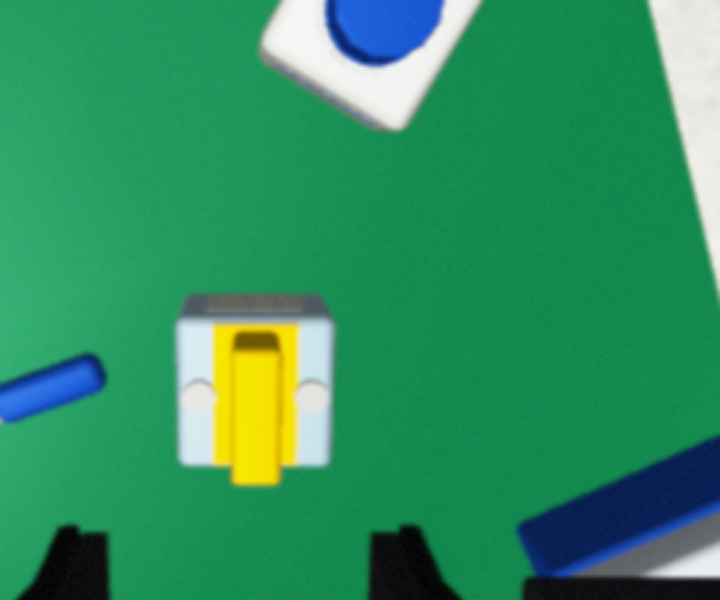

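```bash
python3 - <<'E'
from h import *
np.set_printoptions(precision=4,suppress=True)
p=dict(np.load("w12.npz"))
a,b=unproj(p,240+256.5/3-.3,60+418/3-.3,.072),unproj(p,240+255/3-.3,60+393/3-.3,.046)
print(a,b)
X=(a+b)/2
plan([(X[0],X[1],.026,-21,5)])
E
```

```text
[ 0.4719 -0.4025  0.072 ] [ 0.4719 -0.4024  0.046 ]
5 rows
2.23, 0.08, -0.03, -0, -0, -0,
2.23, 0.08, -0.03, -0, -0, -0,
2.23, 0.08, -0.03, -0, -0.001, -0,
2.24, 0.07, -0.03, -0, 0, -0,
2.23, 0.08, -0.04, -0, 0, -0,
end [ 0.4719 -0.4024  0.026 ] yaw -21.025011399791364 maxstep 2.241294268943728
```

>>> step_arm(increments=[2.3,0.2,-0.05,0,0,0,2.3,0.2,-0.05,0,0,0,2.3,0,0,0,0,0,2.2,0,0,0,0,0,2.0,0,0,0,0,0,0,0,0,0,0,0])

```text
time: 16.85
position: [0.4704, -0.4024, 0.0251]
tool_rot: [1.474, 1.016, -1.475]
ft_force: [-0.2, 0.1, 0.6]
grip_width: 0.55
```

>>> step_arm(increments=[0,0,0,0,0,0,0,0,0,0,0,0,0,0,0,0,0,0,0,0,0,0,0,0,0,0,0,0,0,0,0,0,0,0,0,0], fingers=2)

```text
time: 17.6
position: [0.4713, -0.404, 0.0269]
tool_rot: [1.475, 1.012, -1.475]
ft_force: [0.2, 0.7, 1.5]
grip_width: 0.159
```

>>> step_arm(increments=[0,0,0,0,0,0])

```text
time: 17.73
position: [0.4713, -0.404, 0.0269]
tool_rot: [1.475, 1.011, -1.475]
ft_force: [-0.2, -0.9, 1.9]
grip_width: 0.161
```

>>> step_arm(increments=[-3,0,0,0,0,0,-5,0,0,0,0,0,-5,0,0,0,0,0,-1,0,0,0,0,0])

```text
time: 18.23
position: [0.4729, -0.405, 0.1707]
tool_rot: [1.475, 1.005, -1.472]
ft_force: [-0.4, -0.6, -1.4]
grip_width: 0.158
```

```bash
cat >> h.py <<'E'
_c,_s=math.cos(math.radians(8.1)),math.sin(math.radians(8.1))
def bay(x,y): return .5502+_c*x-_s*y, -.0778+_s*x+_c*y
E
python3 - <<'E'
from h import *
st();x,y=bay(-.028,-.029);plan([(x,y,.165,8.1,9)])
E
```

```text
t 18.225 P [ 0.4729 -0.405   0.1707] yaw -21.08 tilt [0.0059 0.0024] F [-0.39 -0.57 -1.37] grip 0.158 q [ 1.01  0.3  -0.42  1.55  0.12  1.31  0.21]
9 rows
0.05, -0.62, -3.27, -0.057, 0, -0.001,
0.05, -0.44, -3.3, -0.056, 0.001, -0,
0.06, -0.25, -3.31, -0.057, 0, -0.001,
0.06, -0.05, -3.33, -0.056, 0.001, -0,
0.05, 0.12, -3.33, -0.057, 0, -0.001,
0.06, 0.32, -3.31, -0.057, 0.001, -0,
0.07, 0.5, -3.29, -0.056, 0, -0.001,
0.06, 0.69, -3.25, -0.057, 0, -0.001,
0.06, 0.87, -3.21, -0.056, 0.001, -0,
end [ 0.5266 -0.1105  0.165 ] yaw 8.081873372001988 maxstep 3.33253657144224
```

>>> step_arm(increments=[0.05,-0.6,-3.3,-0.057,0,0,0.05,-0.45,-3.3,-0.057,0,0,0.05,-0.25,-3.3,-0.057,0,0,0.05,-0.05,-3.3,-0.057,0,0,0.05,0.1,-3.3,-0.057,0,0,0.05,0.3,-3.3,-0.057,0,0,0.05,0.5,-3.3,-0.057,0,0,0.05,0.7,-3.25,-0.056,0,0,0.05,0.85,-3.2,-0.056,0,0,0,0,0,0,0,0,0,0,0,0,0,0])

```text
time: 19.6
position: [0.524, -0.1097, 0.162]
tool_rot: [1.102, 1.273, -1.103]
ft_force: [0.5, -0.5, -0.8]
grip_width: 0.159
```

```bash
python3 - <<'E'
from h import *
p=ctrl.camera_params("wrist"); im=show("wrist","w13"); np.savez("w13.npz",im=im,**p); st()
x,y=bay(-.028,-.029);plan([(x,y,.043,8.1,5)])
E
```

```text
t 19.65 P [ 0.5239 -0.1104  0.162 ] yaw 8.15 tilt [-0.0004  0.0005] F [-0.95 -1.   -1.2 ] grip 0.159 q [ 0.77  0.14 -0.66  1.76  0.09  1.27  0.23]
5 rows
2.38, 0.05, 0.01, 0, 0, 0,
2.38, 0.06, 0, 0, 0, 0,
2.38, 0.05, 0.01, 0.001, 0, 0,
2.38, 0.06, 0.01, -0, 0, 0,
2.38, 0.05, 0.01, -0, 0, 0,
end [ 0.5266 -0.1105  0.043 ] yaw 8.096044015154064 maxstep 2.3807771840304586
```

View pics/w13.png

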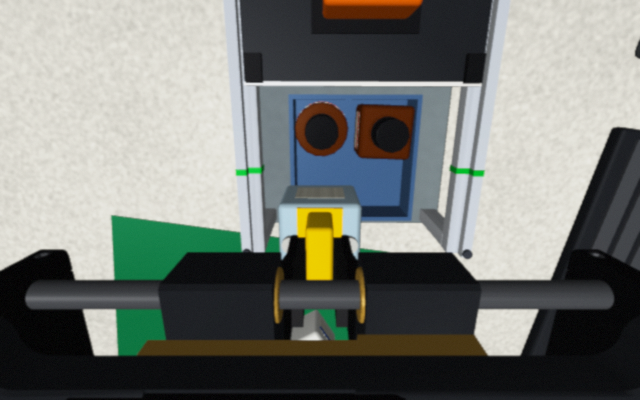

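The cartridge hangs square to the tray, its front at (320,190), with both brown containers standing. I'll lower it.

>>> step_arm(increments=[3,0.15,0.05,0,0,0,3,0.1,0.05,0,0,0,2.5,0,0,0,0,0,2,0,0,0,0,0,1.0,0,0,0,0,0,0.2,0,0,0,0,0,0,0,0,0,0,0])

```text
time: 20.52
position: [0.527, -0.1107, 0.0457]
tool_rot: [1.104, 1.272, -1.103]
ft_force: [0.1, 0.4, -0.6]
grip_width: 0.159
```

```bash
python3 - <<'E'
from h import *
st(); show("wrist","w14")
E
```

```text
t 20.525 P [ 0.527  -0.1107  0.0457] yaw 8.17 tilt [0.0009 0.0006] F [ 0.12  0.37 -0.55] grip 0.159 q [ 0.73  0.27 -0.65  1.88  0.19  1.05  0.15]
```

View pics/w14.png

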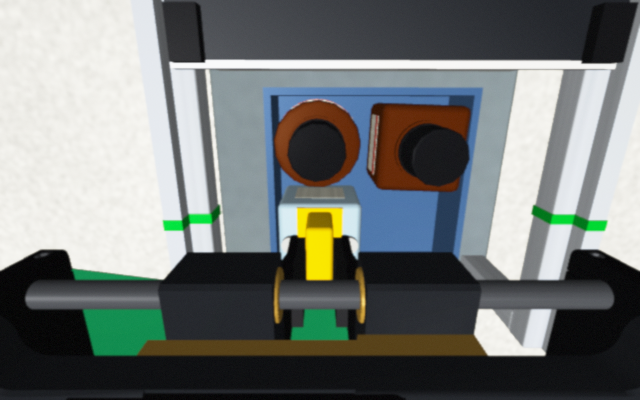

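It is inside, with a gap to the brown bottle at row 187. I'll touch down, release and retreat.

>>> step_arm(increments=[0.2,0,0,0,0,0,0.1,0,0,0,0,0,0,0,0,0,0,0])

```text
time: 20.95
position: [0.527, -0.1105, 0.0428]
tool_rot: [1.103, 1.272, -1.103]
ft_force: [0.1, 0.1, 4.4]
grip_width: 0.158
```

>>> step_arm(increments=[0,0,0,0,0,0,0,0,0,0,0,0,0,0,0,0,0,0], fingers=32)

```text
time: 21.32
position: [0.5264, -0.1104, 0.042]
tool_rot: [1.103, 1.274, -1.103]
ft_force: [0.4, 0.5, -0.2]
grip_width: 0.31
```

>>> step_arm(increments=[-2,0,0,0,0,0,-5,0,0,0,0,0,-5,0,0,0,0,0])

```text
time: 21.7
position: [0.5266, -0.1101, 0.1647]
tool_rot: [1.103, 1.273, -1.102]
ft_force: [0.6, -0.3, -0.5]
grip_width: 0.32
```

```bash
python3 - <<'E'
from h import *
st(); show("wrist","w15")
plan([(.541,-.3135,.14,-50.5,10)])
plan([(.541,-.3135,.14,39.5,9)])
E
```

```text
t 21.7 P [ 0.5266 -0.1101  0.1647] yaw 8.22 tilt [0.0007 0.0002] F [ 0.62 -0.31 -0.45] grip 0.32 q [ 0.77  0.15 -0.67  1.75  0.1   1.28  0.23]
10 rows
0.33, -0.19, 2.02, 0.103, -0, -0.001,
0.33, 0.01, 2.03, 0.102, -0, -0.001,
0.33, 0.22, 2.02, 0.103, -0, -0.002,
0.33, 0.43, 1.98, 0.102, -0, -0.001,
0.33, 0.63, 1.93, 0.103, -0, -0.001,
0.33, 0.83, 1.86, 0.102, -0, -0.001,
0.33, 1.01, 1.76, 0.103, -0, -0.002,
0.32, 1.18, 1.65, 0.102, -0, -0.001,
0.32, 1.35, 1.52, 0.103, -0, -0.001,
0.33, 1.5, 1.37, 0.102, -0.001, -0.001,
end [ 0.541  -0.3135  0.14  ] yaw -50.49677288949937 maxstep 2.0633467958634584
9 rows
0.37, -0.22, 2.25, -0.061, 0.001, -0.001,
0.36, -0.35, 2.22, -0.06, 0.001, -0.001,
0.37, -0.48, 2.21, -0.061, 0.001, -0.001,
0.36, -0.62, 2.17, -0.061, 0.001, -0.001,
0.36, -0.75, 2.13, -0.06, 0.001, -0.001,
0.36, -0.87, 2.08, -0.061, 0, -0.001,
0.36, -1, 2.02, -0.06, 0.001, -0.001,
0.35, -1.12, 1.96, -0.061, 0.001, -0.001,
0.36, -1.23, 1.89, -0.061, 0.001, -0.001,
end [ 0.541  -0.3135  0.14  ] yaw 39.515816008625144 maxstep 2.2915933321599624
```

View pics/w15.png

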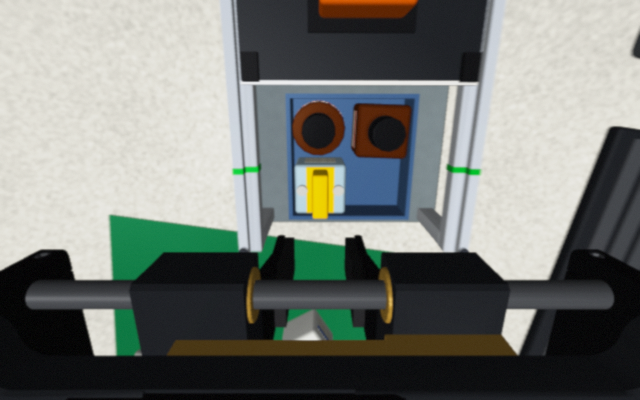

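All good: the cartridge stands at (320,188) beside the empty far outer place. Next is the white bottle, so I'll check the tube rack's clearance on the way.

```bash
python3 - <<'E'
from h import *
p=ctrl.camera_params("top")
for u,v,z in((402,118,.104),(473,128,.104),(402,131,0),(472,138,0)): print(unproj(p,u,v,z))
E
```

```text
[ 0.71212189 -0.26155019  0.104     ]
[ 0.68916464 -0.46091865  0.104     ]
[ 0.69390247 -0.27686268  0.        ]
[ 0.67829017 -0.48729708  0.        ]
```

>>> step_arm(increments=[0.3,-0.2,2.25,-0.061,0,0,0.3,-0.35,2.2,-0.061,0,0,0.3,-0.5,2.2,-0.061,0,0,0.3,-0.6,2.15,-0.061,0,0,0.3,-0.75,2.15,-0.061,0,0,0.3,-0.85,2.1,-0.06,0,0,0.3,-1.0,2.0,-0.06,0,0,0.3,-1.1,1.95,-0.06,0,0,0.3,-1.25,1.9,-0.06,0,0,0,0,0,0,0,0,0,0,0,0,0,0], fingers=60)

```text
time: 23.12
position: [0.5372, -0.3115, 0.1358]
tool_rot: [0.69, 1.458, -0.689]
ft_force: [0.8, -0.1, -0.3]
grip_width: 0.598
```

```bash
python3 - <<'E'
from h import *
p=ctrl.camera_params("wrist"); im=show("wrist","w16"); np.savez("w16.npz",im=im,**p); st()
cv2.imwrite("pics/w16c.png",cv2.resize(im[100:280,240:440,::-1],None,fx=3.3,fy=3.3,interpolation=cv2.INTER_CUBIC)[:600])
E
```

```text
t 23.175 P [ 0.5374 -0.3112  0.1358] yaw 39.47 tilt [0.0007 0.0003] F [ 0.42  0.33 -0.13] grip 0.6 q [ 0.97  0.35 -0.61  1.59  0.21  1.27  1.02]
```

View pics/w16c.png

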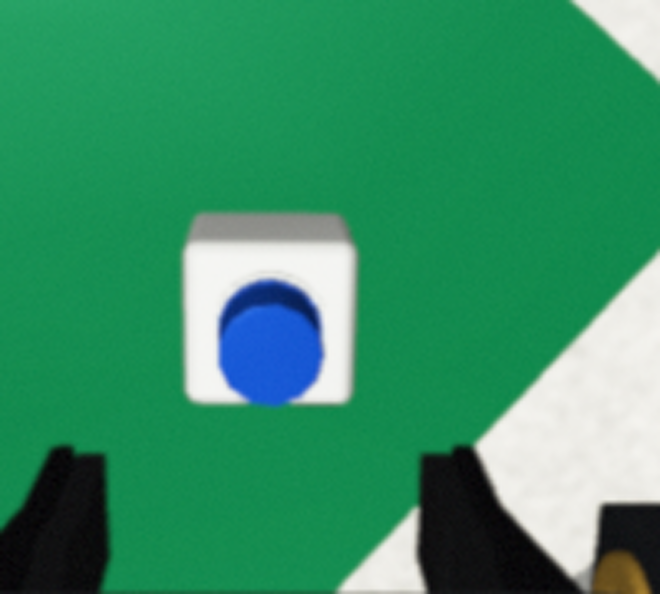

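```bash
python3 - <<'E'
from h import *
np.set_printoptions(precision=4,suppress=True)
p=dict(np.load("w16.npz"))
a,b=unproj(p,240+271/3.3-.3,100+353/3.3-.3,.072),unproj(p,240+270/3.3-.3,100+321/3.3-.3,.046)
print(a,b); X=(a+b)/2
plan([(X[0],X[1],.026,39.5,5)])
E
```

```text
[ 0.5401 -0.3129  0.072 ] [ 0.5396 -0.3124  0.046 ]
5 rows
2.2, 0.02, 0.05, -0, 0, -0,
2.19, 0.02, 0.06, -0, 0, -0,
2.2, 0.02, 0.05, -0, 0, -0,
2.2, 0.02, 0.05, -0, 0, -0.001,
2.19, 0.02, 0.06, -0, 0, 0,
end [ 0.5399 -0.3126  0.026 ] yaw 39.47233668291878 maxstep 2.200658992211197
```

>>> step_arm(increments=[2.3,0.05,0.15,0,0,0,2.3,0.05,0.12,0,0,0,2.2,0,0,0,0,0,2.2,0,0,0,0,0,2.0,0,0,0,0,0,0,0,0,0,0,0])

```text
time: 23.92
position: [0.5382, -0.3129, 0.0237]
tool_rot: [0.689, 1.462, -0.688]
ft_force: [0.4, 0.1, 0.6]
grip_width: 0.601
```

>>> step_arm(increments=[0,0,0,0,0,0,0,0,0,0,0,0,0,0,0,0,0,0,0,0,0,0,0,0,0,0,0,0,0,0], fingers=5)

```text
time: 24.55
position: [0.54, -0.3143, 0.0258]
tool_rot: [0.689, 1.457, -0.689]
ft_force: [0.6, 0.2, 2.8]
grip_width: 0.314
```

>>> step_arm(increments=[0,0,0,0,0,0,-3,0,0,0,0,0,-5,0,0,0,0,0,-5,0,0,0,0,0,-1,0,0,0,0,0])

```text
time: 25.18
position: [0.5407, -0.3151, 0.1685]
tool_rot: [0.688, 1.453, -0.69]
ft_force: [-0.2, 1.1, -1.9]
grip_width: 0.311
```

```bash
python3 - <<'E'
from h import *
st();x,y=bay(.028,-.029);plan([(x,y,.165,8.1,8)])
E
```

```text
t 25.175 P [ 0.5407 -0.3151  0.1685] yaw 39.41 tilt [0.0011 0.0051] F [-0.21  1.1  -1.86] grip 0.311 q [ 0.97  0.34 -0.61  1.54  0.2   1.32  1.03]
8 rows
0.04, 2.09, -1.73, 0.068, 0.001, -0,
0.04, 1.96, -1.86, 0.069, 0, -0.001,
0.04, 1.83, -1.99, 0.068, 0.001, 0,
0.04, 1.69, -2.11, 0.068, 0, -0,
0.03, 1.54, -2.23, 0.069, 0.001, -0.001,
0.05, 1.39, -2.32, 0.068, 0.001, 0,
0.04, 1.22, -2.42, 0.068, 0, -0,
0.04, 1.06, -2.49, 0.068, 0.001, -0,
end [ 0.582  -0.1025  0.165 ] yaw 8.123791133331736 maxstep 2.7134111372956364
```

>>> step_arm(increments=[0.05,2.1,-1.75,0.068,0,0,0.05,1.95,-1.85,0.068,0,0,0.05,1.85,-2.0,0.068,0,0,0.05,1.7,-2.1,0.068,0,0,0.05,1.55,-2.25,0.068,0,0,0.05,1.4,-2.3,0.068,0,0,0.05,1.2,-2.4,0.068,0,0,0.05,1.05,-2.5,0.068,0,0,0,0,0,0,0,0,0,0,0,0,0,0])

```text
time: 26.42
position: [0.5794, -0.1027, 0.1599]
tool_rot: [1.101, 1.275, -1.104]
ft_force: [0.4, -0.6, -2.2]
grip_width: 0.312
```

```bash
python3 - <<'E'
from h import *
p=ctrl.camera_params("wrist"); im=show("wrist","w17"); np.savez("w17.npz",im=im,**p); st()
x,y=bay(.028,-.030);plan([(x,y,.045,8.1,5)])
E
```

```text
t 26.475 P [ 0.5795 -0.1031  0.1601] yaw 8.18 tilt [-0.002   0.0004] F [ 0.21 -0.21 -0.98] grip 0.314 q [ 0.68  0.27 -0.65  1.63  0.17  1.3   0.15]
5 rows
2.3, 0.06, 0.01, 0, 0, 0,
2.3, 0.05, 0.02, 0.001, 0, 0.001,
2.31, 0.06, 0.01, -0, 0, 0,
2.3, 0.05, 0.02, 0, 0, 0.001,
2.3, 0.05, 0.01, 0, 0, 0,
end [ 0.5821 -0.1035  0.045 ] yaw 8.12656637317985 maxstep 2.3108007270208306
```

View pics/w17.png

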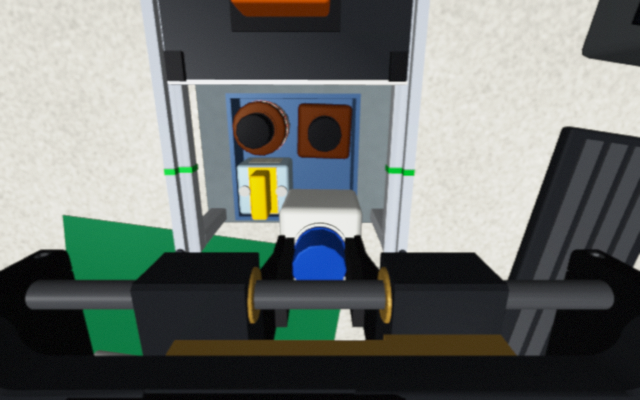

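The white bottle hangs square over the far outer place at (320,215), so I'll lower it.

>>> step_arm(increments=[3,0.15,0.05,0,0,0,3,0.1,0.05,0,0,0,2.5,0,0,0,0,0,1.8,0,0,0,0,0,1.0,0,0,0,0,0,0.2,0,0,0,0,0,0,0,0,0,0,0])

```text
time: 27.35
position: [0.5836, -0.1022, 0.0469]
tool_rot: [1.103, 1.273, -1.102]
ft_force: [-0.1, -0.7, -1.5]
grip_width: 0.316
```

```bash
python3 - <<'E'
from h import *
st(); show("wrist","w18")
E
```

```text
t 27.35 P [ 0.5836 -0.1022  0.0469] yaw 8.25 tilt [0.0011 0.0005] F [-0.12 -0.7  -1.53] grip 0.316 q [ 0.64  0.38 -0.62  1.75  0.25  1.09  0.09]
```

View pics/w18.png

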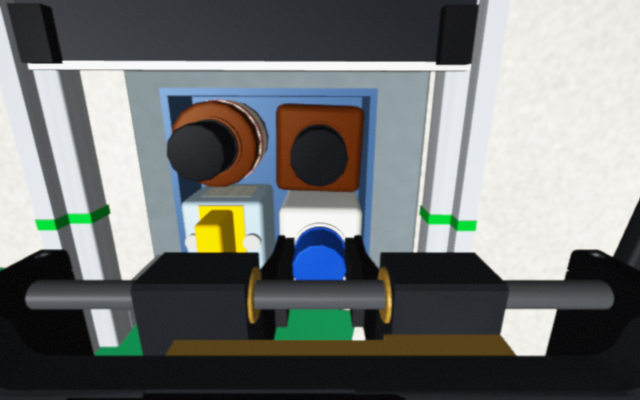

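It is inside. The gap to the stored bottle at row 191 looks small, so I'll shift 1.5 mm outward while touching down.

>>> step_arm(increments=[0.1,0,0.15,0,0,0,0.25,0,0,0,0,0,0.1,0,0,0,0,0,0,0,0,0,0,0])

```text
time: 27.9
position: [0.5832, -0.1037, 0.0418]
tool_rot: [1.102, 1.274, -1.103]
ft_force: [-0.4, 0.2, 0.4]
grip_width: 0.317
```

>>> step_arm(increments=[0,0,0,0,0,0,0,0,0,0,0,0,0,0,0,0,0,0], fingers=43)

```text
time: 28.28
position: [0.5832, -0.1036, 0.0417]
tool_rot: [1.102, 1.274, -1.102]
ft_force: [0.2, -0.2, 1.2]
grip_width: 0.426
```

>>> step_arm(increments=[-2,0,0,0,0,0,-5,0,0,0,0,0,-6,0,0,0,0,0,0,0,0,0,0,0])

```text
time: 28.78
position: [0.5873, -0.1035, 0.179]
tool_rot: [1.105, 1.263, -1.096]
ft_force: [0.5, 0.6, -0.1]
grip_width: 0.429
```

```bash
python3 - <<'E'
from h import *
p=ctrl.camera_params("wrist");im=show("wrist","w19"); np.savez("w19.npz",im=im,**p); st()
x,y=bay(0,.115); print(x,y)
for a in (98.1,-81.9): print(a); plan([(x,y,.2,a,10)])
E
```

```text
t 28.825 P [ 0.5854 -0.1036  0.1758] yaw 8.26 tilt [0.0062 0.0029] F [-0.68 -0.35 -0.72] grip 0.43 q [ 0.68  0.27 -0.65  1.61  0.17  1.32  0.15]
0.5339963583271781 0.036052720637404126
98.1
10 rows
-0.25, -0.31, -1.45, -0.157, 0.001, -0,
-0.25, -0.07, -1.49, -0.157, 0, -0.001,
-0.24, 0.16, -1.48, -0.156, 0.001, 0,
-0.25, 0.38, -1.43, -0.157, 0.001, 0,
-0.24, 0.61, -1.36, -0.157, 0.001, -0,
-0.25, 0.81, -1.25, -0.157, 0, -0.001,
-0.24, 1, -1.11, -0.157, 0.001, 0,
-0.24, 1.15, -0.93, -0.156, 0.001, -0,
-0.24, 1.29, -0.75, -0.157, 0, -0,
-0.25, 1.39, -0.53, -0.157, 0.001, -0.001,
end [0.534  0.0361 0.2   ] yaw 98.10375523135609 maxstep 1.5131754690054953
-81.9
10 rows
-0.25, -0.31, -1.45, 0.157, -0, -0.001,
-0.25, -0.53, -1.39, 0.158, -0, -0,
-0.24, -0.74, -1.29, 0.157, -0.001, -0.001,
-0.25, -0.93, -1.16, 0.157, -0, -0.001,
-0.25, -1.11, -0.99, 0.158, -0, -0,
-0.25, -1.25, -0.81, 0.157, -0.001, -0.001,
-0.25, -1.36, -0.61, 0.158, 0, -0.001,
-0.24, -1.43, -0.38, 0.157, -0, -0.001,
-0.25, -1.48, -0.16, 0.157, -0, -0,
-0.24, -1.49, 0.08, 0.158, -0.001, -0.001,
end [0.534  0.0361 0.2   ] yaw -81.92033355612716 maxstep 1.5113570061372
```

View pics/w19.png

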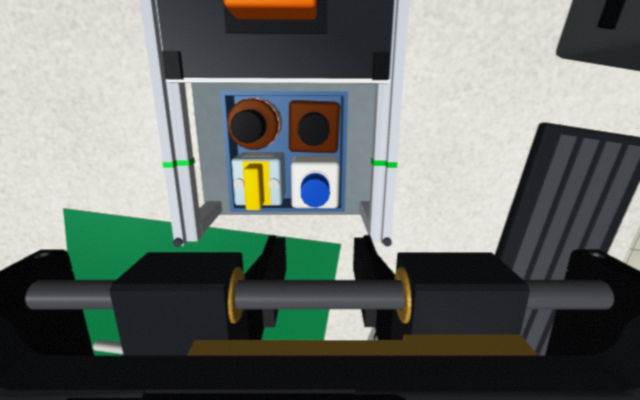

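All four stand square in the tray: brown (250,125), stored (313,127), cartridge (255,183) and white (315,190). Now the shutter: I'll measure the handle and turn the jaws along the rails.

```bash
python3 - <<'E'
from h import *
p=dict(np.load("w9.npz")); print(unproj(p,366,92,.136))
p=ctrl.camera_params("top"); print(unproj(p,240+267/5,120+289/5,.136))
E
```

```text
[0.53400847 0.03485578 0.136     ]
[0.53400844 0.03500305 0.136     ]
```

>>> step_arm(increments=[-0.3,-0.3,-1.45,-0.157,0,0,-0.3,-0.1,-1.5,-0.157,0,0,-0.3,0.15,-1.5,-0.157,0,0,-0.2,0.4,-1.45,-0.157,0,0,-0.2,0.6,-1.35,-0.157,0,0,-0.2,0.8,-1.25,-0.157,0,0,-0.2,1.0,-1.1,-0.157,0,0,-0.2,1.15,-0.95,-0.157,0,0,-0.2,1.3,-0.75,-0.157,0,0,-0.2,1.4,-0.5,-0.157,0,0,0,0,0,0,0,0,0,0,0,0,0,0], fingers=50)

```text
time: 30.32
position: [0.5315, 0.0355, 0.1942]
tool_rot: [-0.11, 1.569, 0.11]
ft_force: [0.7, -0.4, -0.2]
grip_width: 0.501
```

```bash
python3 - <<'E'
from h import *
p=ctrl.camera_params("wrist");im=show("wrist","w20"); np.savez("w20.npz",im=im,**p); st()
E
```

```text
t 30.375 P [0.5316 0.0354 0.1942] yaw 98.02 tilt [-0.0003 -0.0008] F [ 0.42  0.24 -0.74] grip 0.499 q [ 0.74  0.15 -0.93  1.71  0.13  1.34  1.5 ]
```

View pics/w20.png

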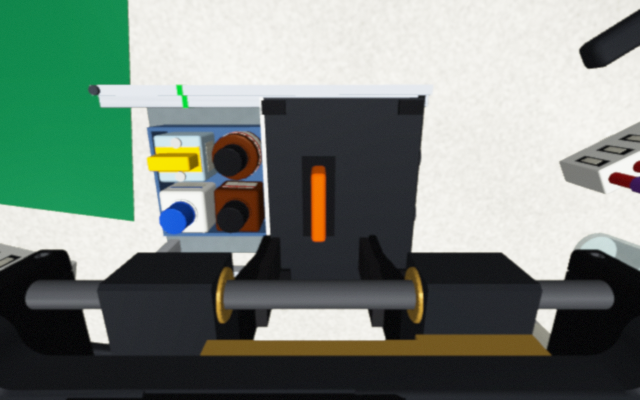

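The handle lies midway between the fingers, at (318,205). I'll descend around it and grip.

>>> step_arm(increments=[3,0,0.1,0,0,0,3,0,0.1,0,0,0,2.5,0,0,0,0,0,2,0,0,0,0,0,0.8,0,0,0,0,0,0,0,0,0,0,0,0,0,0,0,0,0])

```text
time: 31.25
position: [0.5344, 0.0368, 0.0825]
tool_rot: [-0.113, 1.566, 0.112]
ft_force: [-0.8, -0.2, -0.0]
grip_width: 0.502
```

```bash
python3 - <<'E'
from h import *
st(); show("wrist","w21")
E
```

```text
t 31.25 P [0.5344 0.0368 0.0825] yaw 98.19 tilt [-0.0004  0.0015] F [-0.82 -0.2  -0.04] grip 0.502 q [ 0.68  0.27 -0.9   1.85  0.24  1.13  1.41]
```

View pics/w21.png

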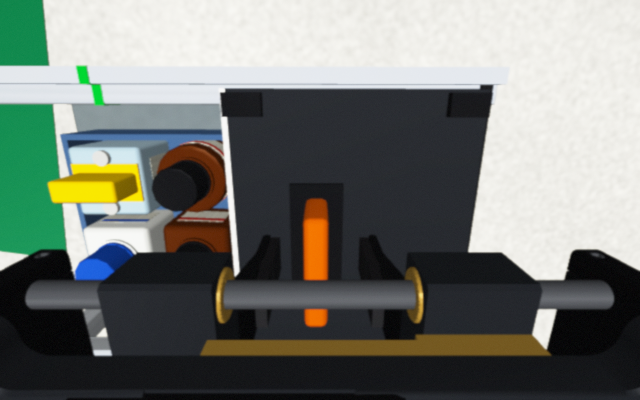

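>>> step_arm(increments=[0,-0.15,0,0,0,0,0,0,0,0,0,0,0,0,0,0,0,0,0,0,0,0,0,0,0,0,0,0,0,0,0,0,0,0,0,0,0,0,0,0,0,0], fingers=0, force=40)

```text
time: 32.17
position: [0.5339, 0.0349, 0.0817]
tool_rot: [-0.113, 1.568, 0.112]
ft_force: [-0.9, -1.6, 0.5]
grip_width: 0.132
```

```bash
python3 - <<'E'
from h import *
st()
E
```

```text
t 32.175 P [0.5339 0.0349 0.0817] yaw 98.19 tilt [-0.0005 -0.    ] F [-0.9  -1.58  0.49] grip 0.132 q [ 0.68  0.27 -0.9   1.85  0.24  1.13  1.41]
```

The handle is gripped at 0.132 (11.5 mm). I'll slide about 6 cm, then look.

>>> step_arm(increments=[0,-0.5,0,0,0,0,0,-1,0,0,0,0,0,-1,0,0,0,0,0,-1,0,0,0,0,0,-1,0,0,0,0,0,-1,0,0,0,0,0,-0.7,0,0,0,0,0,0,0,0,0,0,0,0,0,0,0,0,0,0,0,0,0,0])

```text
time: 33.42
position: [0.5422, -0.0235, 0.0816]
tool_rot: [-0.111, 1.569, 0.116]
ft_force: [-2.8, 6.2, 1.2]
grip_width: 0.129
```

```bash
python3 - <<'E'
from h import *
np.set_printoptions(precision=4,suppress=True)
st()
p=ctrl.camera_params("wrist");im=show("wrist","w22"); np.savez("w22.npz",im=im,**p)
show("top","t22");show("scene","s22")
for n in("top","scene"):
    q=ctrl.camera_params(n)
    for m in("shutter_edge","half_mark"): print(n,m,[(round(r["score"],2),toworld(q,r["xyz"])) for r in ctrl.spot_point(n,m)[:1]])
im=cv2.imread("pics/t22.png");cv2.imwrite("pics/t22c.png",cv2.resize(im[120:240,240:400],None,fx=5,fy=5,interpolation=cv2.INTER_CUBIC))
im=cv2.imread("pics/s22.png");cv2.imwrite("pics/s22c.png",cv2.resize(im[160:290,260:410],None,fx=5,fy=5,interpolation=cv2.INTER_CUBIC)[:600])
E
```

```text
t 33.425 P [ 0.5422 -0.0235  0.0816] yaw 98.3 tilt [ 0.0035 -0.0006] F [-2.84  6.21  1.23] grip 0.129 q [ 0.76  0.29 -0.87  1.83  0.24  1.14  1.53]
top shutter_edge []
top half_mark [(0.29, array([ 0.5872, -0.549 ,  0.0012]))]
scene shutter_edge [(0.55, array([ 0.5507, -0.0714,  0.0985]))]
scene half_mark [(0.82, array([ 0.5543, -0.075 ,  0.0994]))]
```

View pics/w22.png

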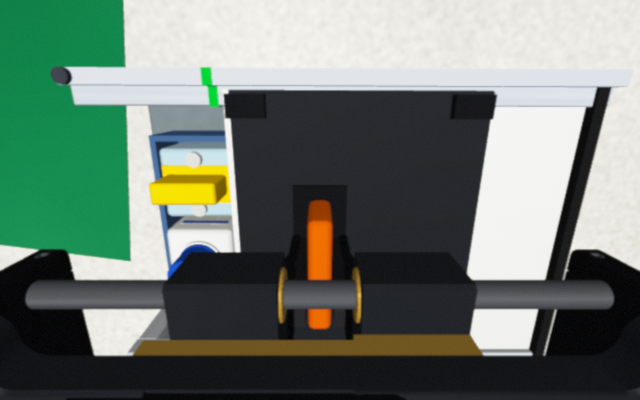

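View pics/t22c.png

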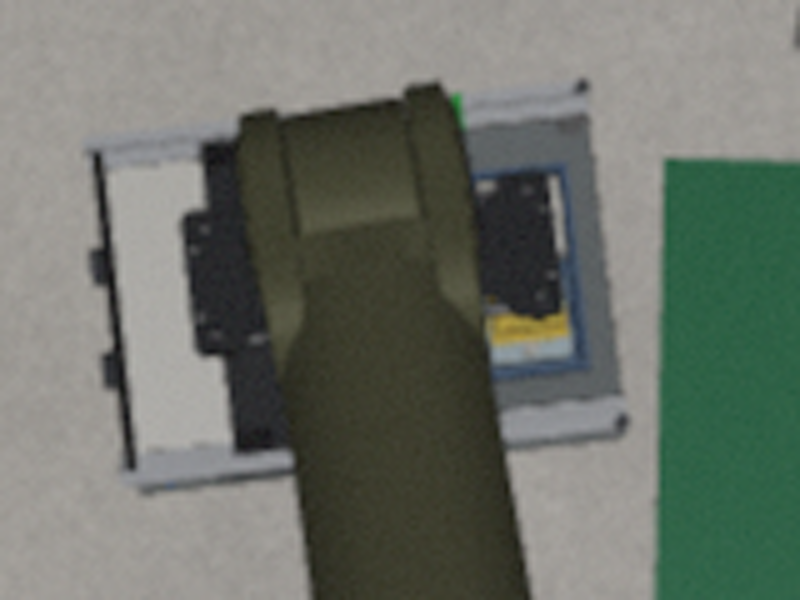

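View pics/s22c.png

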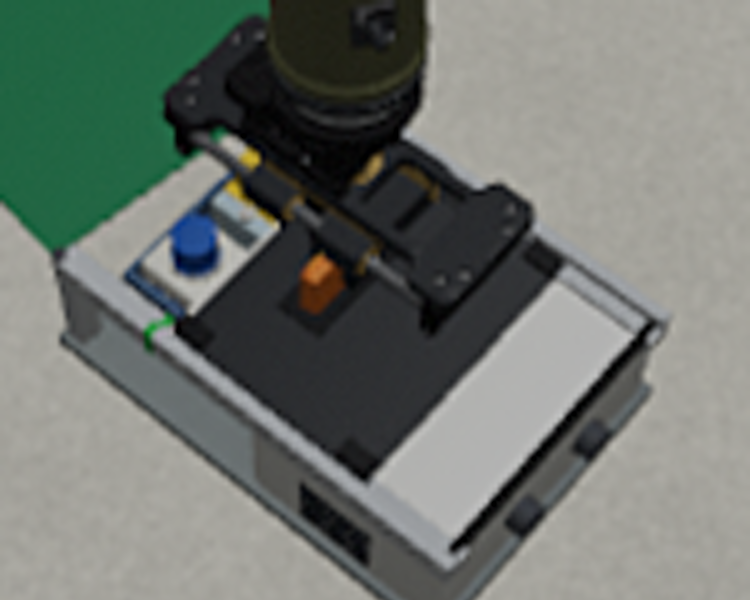

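The shutter has followed. Its white edge at (226,115) is still short of the green mark at (213,95), so I'll measure the gap.

```bash
python3 - <<'E'
from h import *
im=np.load("w22.npz")["im"]
cv2.imwrite("pics/w22c.png",cv2.resize(im[60:180,180:280,::-1],None,fx=5,fy=5,interpolation=cv2.INTER_CUBIC))
E
```

```text
(no output)
```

View pics/w22c.png

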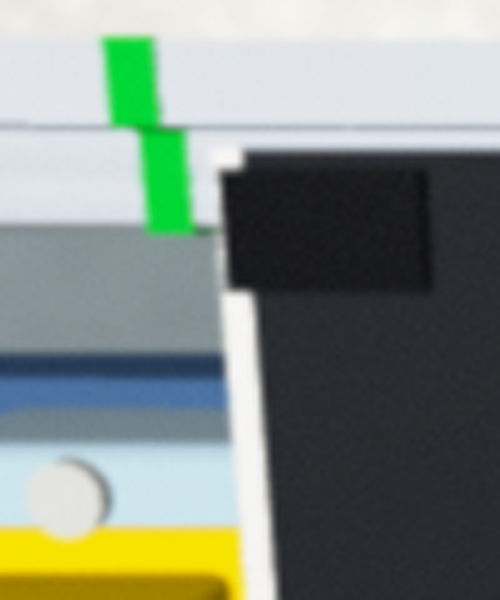

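```bash
cat >> h.py <<'E'
def tobay(X):
    d=np.array(X)-[.5502,-.0778,0]; return np.array([_c*d[0]+_s*d[1],-_s*d[0]+_c*d[1],X[2]])
E
python3 - <<'E'
from h import *
np.set_printoptions(precision=4,suppress=True)
p=dict(np.load("w22.npz"))
g=lambda x,y,z:tobay(unproj(p,180+x/5-.4,60+y/5-.4,z))
print("mark",[g(*q,.104) for q in((103,38),(154,38),(112,128),(160,128))])
print("mark inner z.1",[g(*q,.1) for q in((142,132),(186,132),(150,232),(193,232))])
print("edge front",[g(*q,.1) for q in((226,290),(245,590),(213,150))],"back",[g(*q,.1) for q in((254,290),(275,590),(243,150))])
E
```

```text
mark [array([-0.0976, -0.0033,  0.104 ]), array([-0.0976,  0.0016,  0.104 ]), array([-0.0893, -0.0033,  0.104 ]), array([-0.0893,  0.0014,  0.104 ])]
mark inner z.1 [array([-0.0891, -0.0017,  0.1   ]), array([-0.0891,  0.0028,  0.1   ]), array([-0.0794, -0.0018,  0.1   ]), array([-0.0794,  0.0026,  0.1   ])]
edge front [array([-0.0736,  0.0055,  0.1   ]), array([-0.0417,  0.0049,  0.1   ]), array([-0.0874,  0.0053,  0.1   ])] back [array([-0.0737,  0.0084,  0.1   ]), array([-0.0417,  0.0082,  0.1   ]), array([-0.0874,  0.0084,  0.1   ])]
```

The front edge is 6.1 mm short of the mark's centre, which agrees with the travel so far. I'll check the settled pose.

```bash
python3 - <<'E'
from h import *
st(); print(tobay(ctrl.get_state()["position"]))
E
```

```text
t 33.775 P [ 0.5422 -0.0234  0.0816] yaw 98.3 tilt [ 0.0035 -0.0006] F [-0.93  6.57  2.6 ] grip 0.133 q [ 0.76  0.29 -0.87  1.83  0.24  1.14  1.53]
[-0.00030334  0.05494307  0.08164177]
```

>>> step_arm(increments=[0,-0.3,0,0,0,0,0,-0.33,0,0,0,0,0,0,0,0,0,0,0,0,0,0,0,0,0,0,0,0,0,0])

```text
time: 34.4
position: [0.543, -0.0294, 0.0817]
tool_rot: [-0.111, 1.569, 0.117]
ft_force: [-3.1, 7.8, 2.4]
grip_width: 0.132
```

```bash
python3 - <<'E'
from h import *
st(); print(tobay(ctrl.get_state()["position"]))
p=ctrl.camera_params("wrist");im=show("wrist","w23"); np.savez("w23.npz",im=im,**p)
cv2.imwrite("pics/w23c.png",cv2.resize(im[60:180,180:280,::-1],None,fx=5,fy=5,interpolation=cv2.INTER_CUBIC))
im=show("scene","s23")[:,:,::-1];cv2.imwrite("pics/s23c.png",cv2.resize(im[160:290,260:410],None,fx=5,fy=5,interpolation=cv2.INTER_CUBIC)[:600])
E
```

```text
t 34.4 P [ 0.543  -0.0294  0.0817] yaw 98.31 tilt [ 0.0038 -0.0007] F [-3.08  7.82  2.41] grip 0.132 q [ 0.77  0.29 -0.87  1.83  0.24  1.14  1.54]
[-0.00031552  0.04889479  0.08165069]
```

View pics/w23c.png

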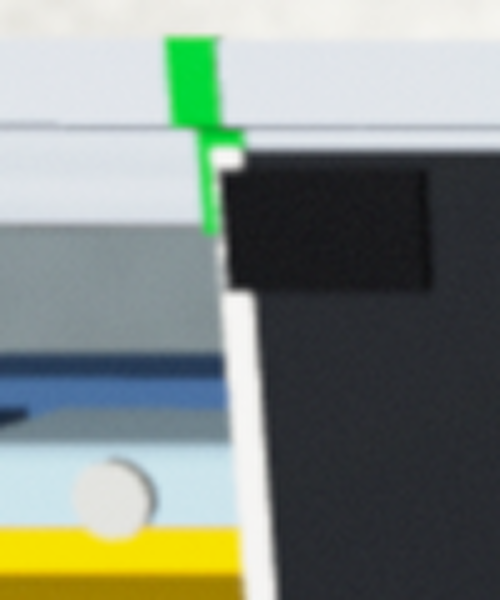

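View pics/s23c.png

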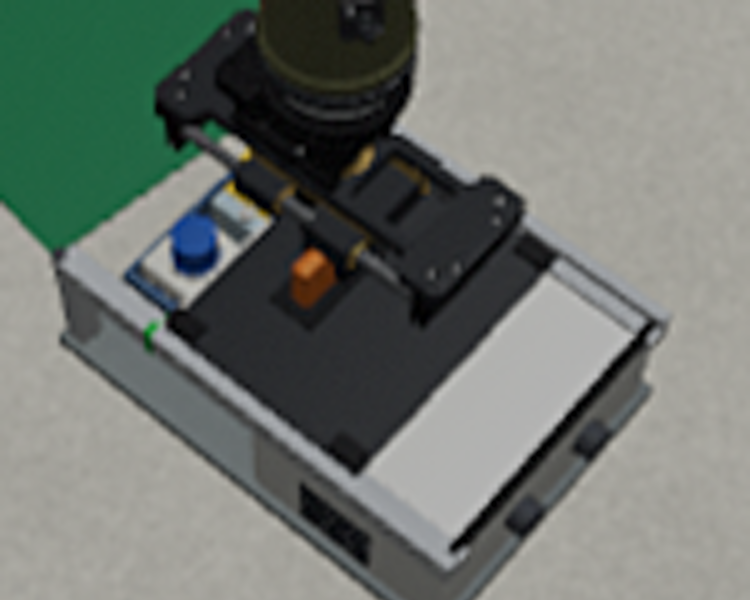

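```bash
python3 - <<'E'
from h import *
np.set_printoptions(precision=4,suppress=True)
p=dict(np.load("w23.npz"))
g=lambda x,y,z:tobay(unproj(p,180+x/5-.4,60+y/5-.4,z))
print("mark",np.mean([g(*q,.104) for q in((165,38),(216,38),(173,128),(221,128))],0))
print("edge",[g(*q,.1) for q in((226,290),(245,590))], [g(*q,.1) for q in((254,290),(275,590))])
E
```

```text
mark [-0.0935 -0.0009  0.104 ]
edge [array([-0.0736, -0.0005,  0.1   ]), array([-0.0417, -0.0011,  0.1   ])] [array([-0.0736,  0.0024,  0.1   ]), array([-0.0417,  0.0022,  0.1   ])]
```

The front edge is at y = -0.8 mm and the mark's centre at -0.9 mm, so they are in line, and the slide travelled 65 mm. The wrist force of about 8 N matches the spring, and the grip is firm. I'll hand in.

```bash
python3 - <<'E'
from h import *
st(); print(ctrl.close_job())
E
```

```text
t 34.5 P [ 0.543  -0.0294  0.0816] yaw 98.31 tilt [ 0.0037 -0.0007] F [-2.12  7.23  3.04] grip 0.136 q [ 0.77  0.29 -0.87  1.83  0.24  1.14  1.54]
the job is handed in; nothing more can be done
None
```

The reagent bay is loaded and I handed the job in at 34.5 s, with the gripper still holding the shutter at half-way.

- **Containers:** The brown bottle stands next to the housing beside the stored one. The cartridge is in the near outer place and the white bottle in the far outer place. Each was set down and released, and the last full view of the tray, before the shutter moved, showed all four upright. The brown row is now under the shutter, so I could not look at it again.
- **Shutter:** By the wrist camera, the white front edge is within about 0.5 mm of the middle of the near rail's green mark. The far mark I only saw in the scene picture. The arm had moved the handle 65 mm. At hand-in the force along the rails was about 7 N, against the roughly 8 N expected from the spring, and the grip was firm at 0.136.
- **What went wrong on the way:** My first two tries at the brown bottle closed on air above its cap. The real fingertips end about 27 mm short of the stated TCP. I measured that in the scene and wrist pictures and corrected for it. The bottle had not moved or tipped.
- **Disagreements:** The top camera could not see the shutter edge at the end because the arm hid it. The detector's estimates in the scene picture were good only to a few millimetres, so I relied on the wrist camera. I took no final measurement of the other things on the bench; nothing in the pictures or forces suggested I touched any of them.

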